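Load a dead-weight hold-down, heavy end over the foot

ROBOT

A 6-joint arm with a two-finger parallel gripper is mounted at the origin on the work surface. World frame = base frame: x ahead of the robot, y to its left, z up, the work surface at z = 0. Lengths are in m, angles in degrees, forces in N, time in s.
With the tool pointing down it reaches from about 0.35 to 0.875 m from the base axis. Payload 4.2 kg.
Tool frame: the origin (TCP) lies at the very end of the fingers, on their centre line; the grasp point (between the pads) lies 19 mm behind it (tcp_to_grasp is the z of the grasp point in the tool frame, in m); z points along the fingers, y is the direction in which the jaws open and shut (so a half turn about z gives the same grasp; the last joint's range is limited). The gripper opens to 87 mm and grips with 3 to 60 N. Pads are 19 mm wide; open, the fingers measure 117 mm over their backs; the gripper's body (75 mm by 190 mm) begins 51 mm behind the grasp point.
Start: joints at [78.931, 22.042, 0.453, 0, -68.411, -14.817], TCP at [0.273, 0.562, 0.223] pointing down, gripper open.
Joint ranges: [-179.83, 179.83], [-69.29, 118.12], [-61.27, 80.66], [-181.25, 117.63], [-171.15, -9.14], [-177.46, 177.46]. Speed limits (degrees/s): [159.86, 159.86, 180, 180, 180, 180].

INTERFACE

Orientations are given as a 3x3 rotation matrix whose columns are the frame's x, y, z axes.
In Python, from station import sense, capture, camera_params, finish_job, tcp_to_grasp gives the robot as it stands.
- The arm moves only by the shell command python3 -m inch 'ROWS'. ROWS is JSON, a list of rows, each an object of numbers: "jaw": the closure in counts, from 0 (fully open) to 255 (shut); "x", "y", "z": the shift along the world's x, y, z normalised to -1 to 1, where 1 is 0.06 m; "ax", "ay", "az": the turn, a rotation vector about the world's x, y, z normalised to -1 to 1, where 1 is 10 degrees. A call has 1 to 12 rows; each row shifts and turns the pose as measured when the row begins; what a row does not reach is not made up. A row lasts 1/8 s, in which the tool goes at most 62.5 mm and 10.7 degrees, less where a joint would pass 70% of its speed; a pose out of reach is approached as far as the arm can. A call with a number of a shift or a turn outside -1 to 1 is refused whole. A call with a gripper value outside its range is refused whole. The fingers move at their own pace and stop on an object; the grip force is fixed at half the most. Time passes only in rows, so rows that do not move let the fingers close. It gives the time, the measured TCP pose, the force and the opening at its end, in the units of the state.
- sense(): the state, without advancing time (a new reading comes with each control period).
- capture(name): name is "side" or "top" or "wrist"; returns the picture (480x640x3 uint8, red, green, blue); there is no depth.
- camera_params(name): a dict with "vfov" (degrees; the focal length in pixels is half the picture's height over the tangent of half this angle, whatever the lens; pixels are square), "cx", "cy" (the principal point, pixels), "R" (3x3) and "t" (3): a world point X has camera coordinates R X + t. Camera axes: x right, y down, z forward; pixel columns grow to the right and rows downward; lengths in m; the calibration is good to about 2 mm. A picture is of the moment at which its call begins: read the wrist's pose just before it. camera_params takes no time and is no camera call; for the wrist camera it gives the pose at the moment of the call.
- finish_job(): hands the job in, once; it reports no verdict.
The state is a dict: "time_s": time; "joints": joint angles; "joint_velocities": joint speeds; "effort": joint torques, N m; "tcp_pos": TCP position; "ee_rot": TCP orientation; "wrist_force": force on the tool from outside, world axes, zero at the start; "moment": the same for the moment, N m; "gripper_width": opening from 0.0 (shut) to 1.0 (fully open).
Only numpy, scipy, OpenCV 4.12 (cv2) and the standard library are available. Lean on these libraries where they do the work, as an engineer would, in place of code of your own. Each camera call takes 0.05 s, during which the arm holds its last target.

TASK

Push the folded steel bracket along its rails until its plate is fully home against the stop under the rubber foot. Then lift the closed weight bar by its hinged handle to find out from its tilt which end is heavy, and lay it gently and centred in the saddles of the rocker with the heavy end over the foot, so that the rocker tips and the foot holds the bracket down; let go. Never let the rocker tip the wrong way (foot up), and leave the other things on the bench where they are.

Things in the scene. Friction and masses are not known exactly. Their poses are not given: they have to be found in the camera images.
- fixture: Fixed grey base plate of the hold-down, 130 x 360 x 10 mm (upper face 10 mm over the bench). Origin at bench height, under the rocker's pivot; y runs along the rocker, towards the foot and the bracket (plate spans y -110 to +250 mm), x across, z up. Pivot axis (along x) 62 mm over the bench, between two posts at x = +-38 mm, 72 mm high.
- stop (a point): Middle of the stop bar's face, on the base plate's upper face, 42 mm from the fixture's origin along its y; axes as the fixture's. The stop is 12 mm high. Two guide rails run from here 108 mm in +y, inner faces at x = +-43 mm, 14 mm high. The bracket's inner edge comes against this face.
- rocker (a joint): Angle of the green rocker beam (60 wide, 210 long, 12 mm thick, underside on the pivot axis, upper face 74 mm over the bench when level): 0 level, positive = foot end (+y of the fixture) down, stops at -0.18 and +0.22 rad. A weak spring (0.8 N m/rad) centres it. With the bracket home, its foot meets the plate at about 0.11 rad.
- foot (a point): Middle of the underside of the rubber foot, 32 mm across, under the beam, 88 mm from the pivot towards +y of the fixture; 28 mm over the bench when the rocker is level (10 mm over the bracket's plate).
- saddle (a point): Middle of the rocker's upper face, above the pivot; axes as the fixture's when level (y towards the foot). Two open saddles at y = +-60 mm: pairs of upright lugs 49 mm apart inside, about 26 mm high, 20 mm long, the upper half flared outwards. The weight bar lies in them, along y, its underside on this face.
- bracket: Folded steel bracket, about 0.4 kg, loose between the rails: plate 80 (x) x 110 (y) x 8 mm, at its +y end an upright flange 80 mm wide, 6 mm thick, to 53 mm over the plate's underside, outer face at y = +55 mm. Origin: centre of the plate's underside; +y points away from the rocker. Home, the origin is 97 mm from the fixture's along its y; it starts 60 to 90 mm farther out.
- bar: Weight bar: closed square aluminium tube with black end caps, 200 mm long (its x), 40 x 40 mm, about 0.8 kg. Origin: centre of its underside. The ends look alike; a steel slug is hidden in one of them, +x or -x, differing from start to start. Lifted by the handle it hangs with that end about 0.25 rad low (the hinge's stop). It starts on the bench, roughly along the bench's x.
- grip (a point): Centre of the rubber-covered cross-piece of the bar's handle: 14 mm along the bar, 53 mm across it, 22 mm high, 77 mm over the bar's underside when upright; 26 mm free between it and the tube. The handle swings about a pin across the bar (its y), 30 mm over the underside at mid-length, 0.25 rad either way.
- hammer: Bystander: hammer, on the bench at the right, to be left where it is.
- wrench: Bystander: wrench beyond the fixture, to be left where it is.
- jar: Bystander: closed amber jar, 64 mm across, 90 mm high, to be left where it is.
- disc: Bystander: grey abrasive disc stack, 100 mm across, 18 mm high, to be left where it is.
- offcut: Bystander: steel angle offcut, 160 x 40 x 40 mm, to be left where it is.
- rod: Bystander: round steel rod, 24 x 160 mm, left of the bar, to be left where it is.
- carton: Bystander: cardboard box 140 x 110 x 90 mm, to be left where it is.
There are look-alikes about, which are no part of the job. Of the things that look like the bar, take the one that is farthest to the robot's right at the start. What is shaped like the bracket but red is not meant.

How it is judged:
By the outcome, as a careful person would: the job done as asked, in the order asked, and still so for the second after the job is handed in, with the robot touching nothing.
It also fails if it takes over 54 s, if anything falls off the work surface, if the arm or the gripper's body presses on something with over 40 N, if the wrist force passes 120 N, or if a joint passes its speed limit or range.

## Working session

There is one attempt and no reset: what is moved stays moved. The work goes in short steps, Python scripts to look and compute and a shell command to move; the robot and the scene stay as the last step left them, time stands still between calls to the robot, and variables do not carry over. Pictures are saved under pics/ and viewed, and the job is handed in when it is done.

```bash
ls; mkdir -p pics; cat > h.py <<'E'
import numpy as np, cv2
from station import sense, capture, camera_params, tcp_to_grasp
def snap(n,f):
    p=camera_params(n); im=capture(n); cv2.imwrite('pics/'+f+'.png',im[:,:,::-1]); np.savez('pics/'+f+'.npz',im=im,**{k:np.array(v) for k,v in p.items()}); return im,p
def load(f):
    d=dict(np.load('pics/'+f+'.npz')); return d.pop('im'),d
def foc(p): return 240/np.tan(np.radians(float(p['vfov']))/2)
def ray(p,u,v):
    R=np.array(p['R']);t=np.array(p['t']);f=foc(p)
    return -R.T@t, R.T@np.array([(u-p['cx'])/f,(v-p['cy'])/f,1.])
def onz(p,u,v,z):
    o,d=ray(p,u,v); return o+d*(z-o[2])/d[2]
def proj(p,X):
    c=np.array(p['R'])@np.array(X)+np.array(p['t']); f=foc(p); return f*c[0]/c[2]+p['cx'], f*c[1]/c[2]+p['cy']
def tri(obs):
    A=np.zeros((3,3));b=np.zeros(3)
    for p,u,v in obs:
        o,d=ray(p,u,v);d=d/np.linalg.norm(d);M=np.eye(3)-np.outer(d,d);A+=M;b+=M@o
    X=np.linalg.solve(A,b); return X,[np.hypot(*(np.array(proj(p,X))-(u,v))) for p,u,v in obs]
E
python3 - <<'E'
from h import *
print(sense(),tcp_to_grasp)
for n in('top','side','wrist'):
    im,p=snap(n,n+'0'); print(n,p)
E
```

```text
pics
{'time_s': 0.0, 'joints': array([ 7.89311896e+01,  2.20901967e+01,  3.79128983e-01, -2.82117063e-02,
       -6.84108668e+01, -1.48152276e+01]), 'joint_velocities': array([ 0.04918704,  0.02254859, -0.03589291, -0.03031457,  0.05226112,
        0.08525338]), 'effort': array([-9.33437263e-05, -3.90663171e+01,  1.87407535e+01,  4.21981484e+00,
        1.09972403e-02, -2.00363788e-04]), 'tcp_pos': array([0.27258034, 0.56175427, 0.22146312]), 'ee_rot': array([[ 8.99600158e-01, -4.36713660e-01, -8.57899155e-04],
       [-4.36714490e-01, -8.99597939e-01, -2.00062532e-03],
       [ 1.01936094e-04,  2.17441985e-03, -9.99997631e-01]]), 'wrist_force': array([-0.75129605,  1.0526354 ,  0.11428236]), 'moment': array([-0.03315615,  0.02407095, -0.04218308]), 'gripper_width': 1.0020089252195825} -0.0187
top {'vfov': 48.99201588899388, 'cx': 319.04809268718583, 'cy': 238.97319612264474, 'R': array([[-8.52043846e-02, -9.96363165e-01, -8.09796406e-04],
       [-9.74545599e-01,  8.35077449e-02, -2.08056079e-01],
       [ 2.07367038e-01, -1.69381067e-02, -9.78116564e-01]]), 't': array([0.03418325, 0.49293719, 1.34128979])}
side {'vfov': 46.83332571519678, 'cx': 320.8689051412419, 'cy': 235.28471778574504, 'R': array([[-0.98954297, -0.14384402, -0.01065886],
       [-0.09263341,  0.69041472, -0.71745841],
       [ 0.11056114, -0.70896856, -0.69651979]]), 't': array([0.48662902, 0.0854704 , 1.64567969])}
wrist {'vfov': 58.192521885478016, 'cx': 323.47901666362793, 'cy': 236.94961206825366, 'R': array([[-0.43652717, -0.89968751,  0.00253276],
       [-0.86854467,  0.42214768,  0.25965649],
       [-0.2346789 ,  0.1111473 , -0.96569772]]), 't': array([ 0.62432187, -0.03149544,  0.39021325])}
```

View pics/top0.png

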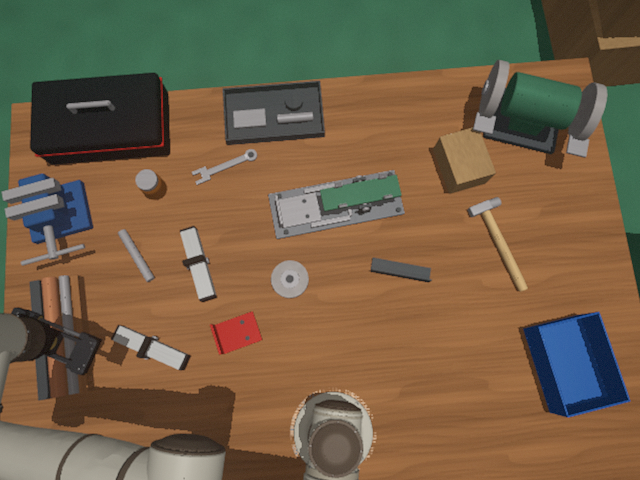

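View pics/side0.png

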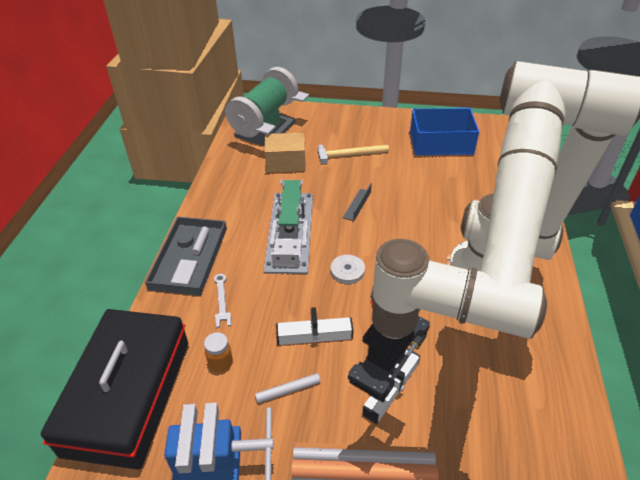

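View pics/wrist0.png

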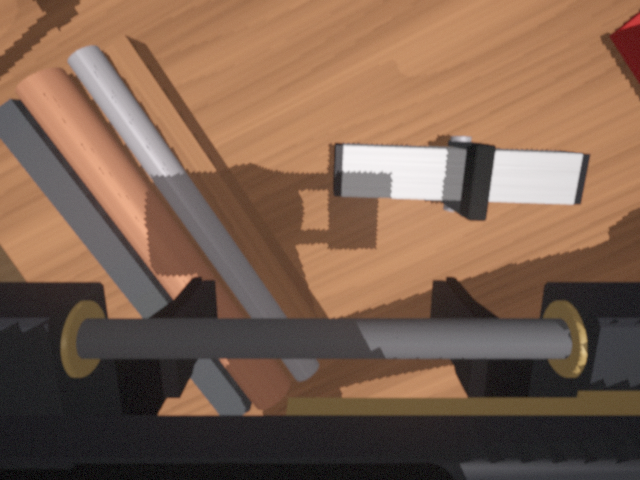

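The top view shows the fixture at about (335,203), with the foot end and bracket on the left near (297,210). The bar farthest right is at (198,264), with its handle near (197,262). The red look-alike is at (237,333), and the other bar is at (150,347). I'll enlarge the crops and measure roughly.

```bash
python3 - <<'E'
from h import *
im,p=load('top0'); s,q=load('side0')
a=cv2.resize(im[150:310,170:420],None,fx=3.2,fy=3.2,interpolation=cv2.INTER_CUBIC); cv2.imwrite('pics/topc.png',a[:,:,::-1])
a=cv2.resize(s[160:360,220:380],None,fx=3,fy=3,interpolation=cv2.INTER_CUBIC); cv2.imwrite('pics/sidec.png',a[:,:,::-1])
for n,u,v,z in [('barA',187,229,.04),('barB',207,298,.04),('fixcorner',276,237,.01),('fixcorner2',270,192,.01),('fix3',405,211,.01),('disc',290,279,.018),('offL',372,264,.02),('offR',430,275,.02),('carton',465,160,.09),('jar',148,180,.09),('rodA',122,232,.012),('rodB',150,280,.012),('wr',205,175,.005),('wr2',252,155,.005)]:
    print(n,onz(p,u,v,z).round(3))
E
```

```text
barA [0.554 0.342 0.04 ]
barB [0.365 0.296 0.04 ]
fixcorner [0.518 0.108 0.01 ]
fixcorner2 [0.648 0.116 0.01 ]
fix3 [ 0.561 -0.252  0.01 ]
disc [0.399 0.078 0.018]
offL [ 0.42  -0.144  0.02 ]
offR [ 0.378 -0.295  0.02 ]
carton [ 0.666 -0.412  0.09 ]
jar [0.683 0.428 0.09 ]
rodA [0.568 0.526 0.012]
rodB [0.429 0.452 0.012]
wr [0.714 0.295 0.005]
wr2 [0.762 0.16  0.005]
```

View pics/topc.png

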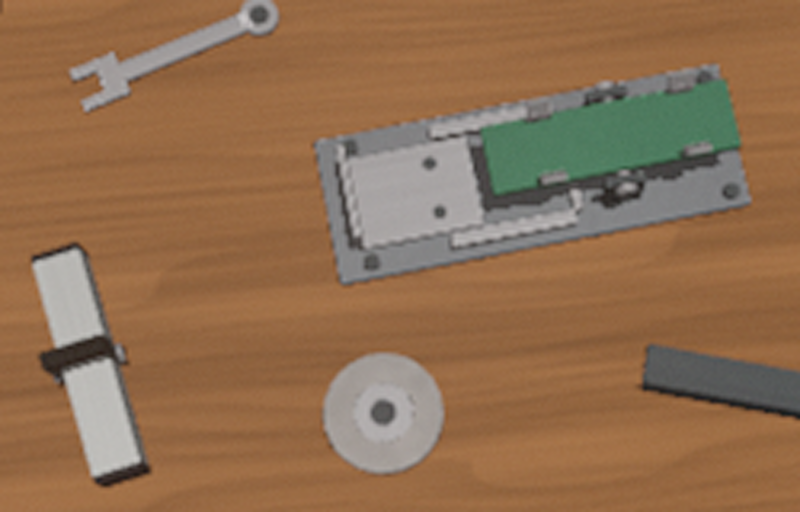

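View pics/sidec.png

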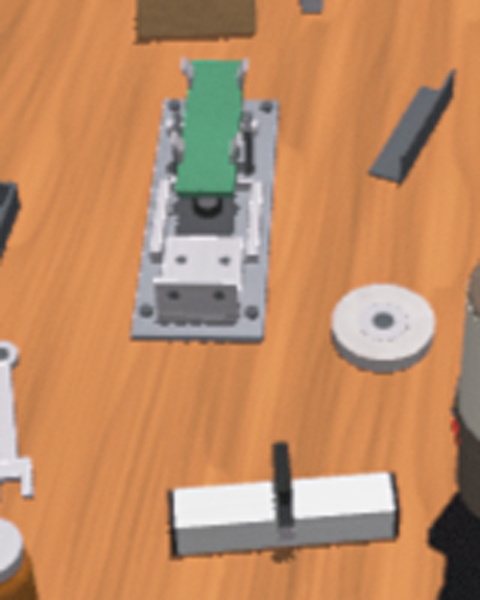

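```bash
python3 -m inch '[{"jaw":0,"x":0.57,"y":-0.8,"z":0.3,"az":-0.6},{"jaw":0,"x":0.57,"y":-0.8,"z":0.3,"az":-0.6},{"jaw":0,"x":0.57,"y":-0.7,"az":-0.6},{"jaw":0,"x":0.3,"y":-0.3,"az":-0.6}]'
python3 - <<'E'
from h import *
snap('wrist','w1'); print(sense()['tcp_pos'],sense()['ee_rot'],sense()['time_s'])
E
```

```text
[0.27269631 0.56196973 0.22192345] [[ 8.99628010e-01 -4.36656867e-01 -4.74034144e-04]
 [-4.36657115e-01 -8.99627239e-01 -1.18059116e-03]
 [ 8.90592082e-05  1.26908326e-03 -9.99999191e-01]] 0.2$[0]: bad value
```

View pics/w1.png

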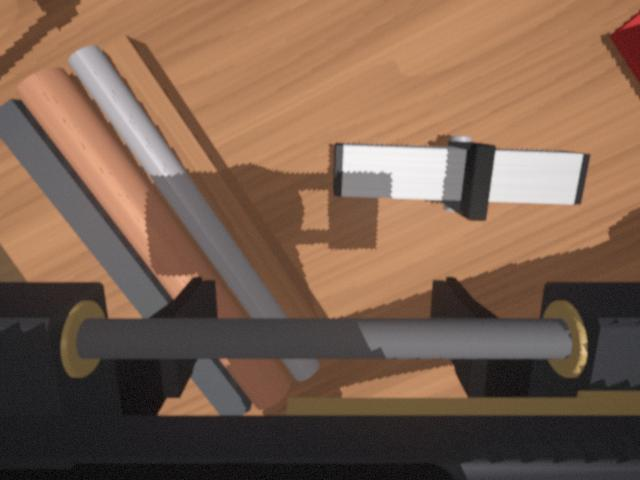

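The call was refused, and the view is unchanged. The rows probably need all the keys.

```bash
python3 -m inch '[{"jaw":0,"x":0.57,"y":-0.8,"z":0.3,"ax":0,"ay":0,"az":-0.6},{"jaw":0,"x":0.57,"y":-0.8,"z":0.3,"ax":0,"ay":0,"az":-0.6},{"jaw":0,"x":0.57,"y":-0.7,"z":0,"ax":0,"ay":0,"az":-0.6},{"jaw":0,"x":0.3,"y":-0.3,"z":0,"ax":0,"ay":0,"az":-0.6}]'

```

```text
time_s: 0.7
tcp_pos: [0.3944, 0.4025, 0.2571]
ee_rot: [[0.638, -0.77, -0.002], [-0.77, -0.638, -0.003], [0.001, 0.004, -1.0]]
wrist_force: [-0.8, -0.2, 0.9]
gripper_width: 1.002
```

```bash
python3 - <<'E'
from h import *
snap('wrist','w1'); print(sense()['tcp_pos'],sense()['time_s'])
E
```

```text
[0.39561998 0.40131651 0.25731818] 0.75
```

View pics/w1.png

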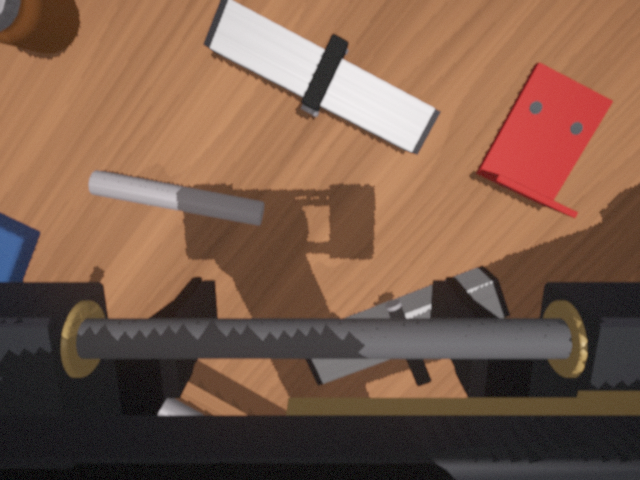

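w1 shows the target bar from (225,25) to (425,130) with its handle at (325,75), and the red decoy at (550,135). On to the fixture.

```bash
python3 -m inch '[{"jaw":0,"x":0.6,"y":-0.8,"z":0,"ax":0,"ay":0,"az":-0.7},{"jaw":0,"x":0.6,"y":-0.8,"z":0,"ax":0,"ay":0,"az":-0.7},{"jaw":0,"x":0.6,"y":-0.8,"z":0,"ax":0,"ay":0,"az":-0.7},{"jaw":0,"x":0.6,"y":-0.8,"z":0,"ax":0,"ay":0,"az":-0.7},{"jaw":0,"x":0.5,"y":-0.8,"z":0,"ax":0,"ay":0,"az":-0.7},{"jaw":0,"x":0,"y":0,"z":0,"ax":0,"ay":0,"az":0}]'
python3 - <<'E'
from h import *
snap('wrist','w2'); print(sense()['tcp_pos'],sense()['time_s'])
E
```

```text
time_s: 1.5
tcp_pos: [0.5725, 0.1562, 0.2559]
ee_rot: [[0.061, -0.998, -0.004], [-0.998, -0.061, -0.002], [0.001, 0.004, -1.0]]
wrist_force: [0.2, 1.0, -0.7]
gripper_width: 1.002
[0.57181009 0.15762395 0.25588903] 1.55
```

View pics/w2.png

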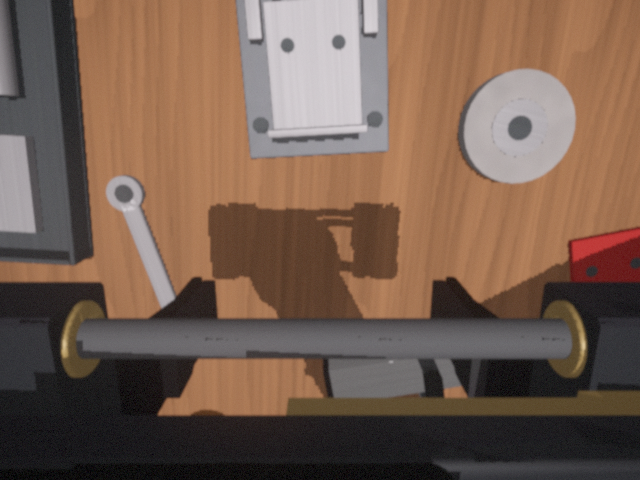

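w2 shows the fixture's end edge from (250,158) to (387,151) and the flange top near (272,133) to (367,128). I'll move over the rocker for a second view.

```bash
python3 -m inch '[{"jaw":0,"x":0.1,"y":-0.9,"z":0.3,"ax":0,"ay":0,"az":0.2},{"jaw":0,"x":0.1,"y":-0.9,"z":0.3,"ax":0,"ay":0,"az":0.15},{"jaw":0,"x":0.1,"y":-0.6,"z":0.3,"ax":0,"ay":0,"az":0},{"jaw":0,"x":0,"y":0,"z":0,"ax":0,"ay":0,"az":0}]'
python3 - <<'E'
from h import *
snap('wrist','w3'); print(sense()['tcp_pos'],sense()['time_s'])
E
```

```text
time_s: 2.05
tcp_pos: [0.5886, 0.0157, 0.3104]
ee_rot: [[0.139, -0.99, -0.006], [-0.99, -0.139, -0.002], [0.001, 0.006, -1.0]]
wrist_force: [-0.1, 0.0, -0.3]
gripper_width: 0.999
[0.58792632 0.01676022 0.30919521] 2.1
```

View pics/w3.png

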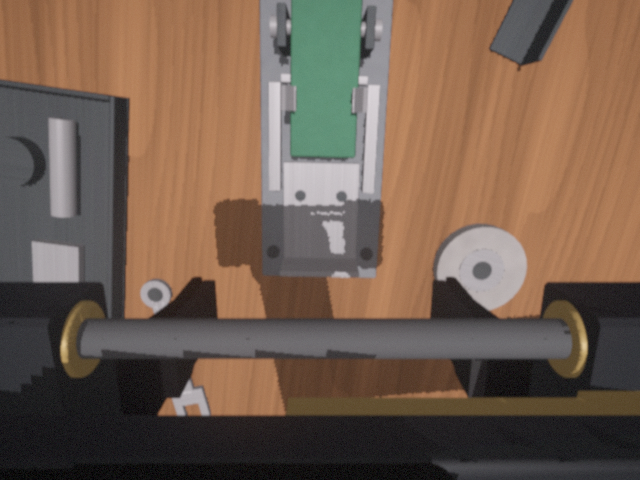

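```bash
cat >> h.py <<'E'
def cen(im,u,v,r,dark=True):
    g=cv2.cvtColor(im,cv2.COLOR_RGB2GRAY).astype(float)[v-r:v+r+1,u-r:u+r+1]
    t=(np.percentile(g,3)+np.percentile(g,75))/2
    n,l,st,c=cv2.connectedComponentsWithStats(((g<t) if dark else (g>t)).astype(np.uint8))
    i=1+np.argmin(np.hypot(*(c[1:]-r).T)- .05*st[1:,4]); return c[i][0]+u-r,c[i][1]+v-r,st[i,4]
E
python3 - <<'E'
from h import *
a,p=load('w2'); b,q=load('w3')
P={}
for n,x,y in [('screwL',(261,125),(273,252)),('screwR',(375,118),(366,254)),('holeL',(287,45),(300,196)),('holeR',(338,42),(341,196))]:
    c=cen(a,*x,11); d=cen(b,*y,8); X,e=tri([(p,c[0],c[1]),(q,d[0],d[1])]); P[n]=X; print(n,np.round(c,1),np.round(d,1),X.round(4),np.round(e,1))
for n in('screwL','screwR'): pass
c=P['screwR']-P['screwL']; print('xdir',np.degrees(np.arctan2(c[1],c[0])),np.linalg.norm(c))
c=P['holeR']-P['holeL']; print('xdir',np.degrees(np.arctan2(c[1],c[0])),np.linalg.norm(c))
for u,v in((250,158),(387,151)): print('corner w2',onz(p,u,v,.01).round(4))
for u,v in((267,277),(377,277)): print('corner w3',onz(q,u,v,.01).round(4))
for n,(u,v) in dict(L0=(292,155),R0=(354,158)).items(): print('beam end',onz(q,u,v,.074).round(4))
for u,v in((272,133),(367,128)): print('flange top',onz(p,u,v,.063).round(4))
i=cv2.resize(b[0:290,230:420],None,fx=2.6,fy=2.05); 
cv2.imwrite('pics/w3c.png',cv2.resize(b[0:290,230:420],None,fx=2,fy=2)[:,:,::-1])
cv2.imwrite('pics/w2c.png',cv2.resize(a[0:190,230:420],None,fx=3,fy=3)[:,:,::-1])
E
```

```text
screwL [260.4 124.9 201. ] [272.6 251.4 120. ] [0.6335 0.0925 0.0111] [0.2 0.1]
screwR [374.2 119.  195. ] [365.8 253.7 119. ] [0.5301 0.0808 0.0113] [0. 0.]
holeL [287.   44.9 146. ] [299.8 195.3  80. ] [0.6113 0.0245 0.018 ] [0.1 0. ]
holeR [338.2  41.7 146. ] [342.8 197.7 112. ] [0.5669 0.0199 0.0233] [1.  0.8]
xdir -173.57239162261192 0.10401424647591838
xdir -174.18333352965422 0.044957107932181065
corner w2 [0.6425 0.1229 0.01  ]
corner w2 [0.5155 0.1087 0.01  ]
corner w3 [0.6367 0.124  0.01  ]
corner w3 [0.5127 0.1068 0.01  ]
beam end [ 0.6215 -0.0209  0.074 ]
beam end [ 0.5652 -0.0261  0.074 ]
flange top [0.6168 0.0973 0.063 ]
flange top [0.5413 0.0887 0.063 ]
```

View pics/w3c.png

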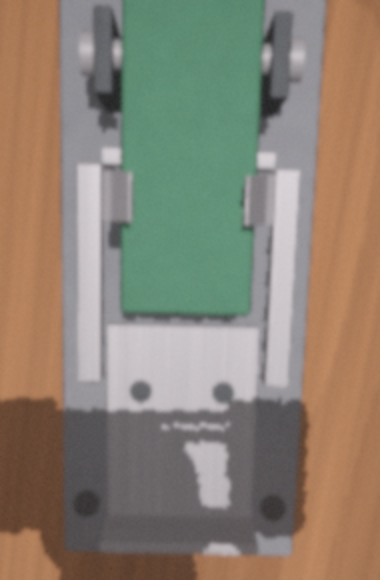

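View pics/w2c.png

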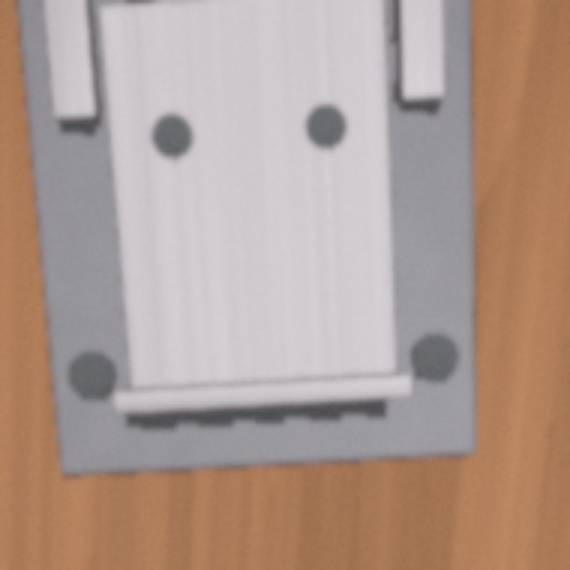

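Triangulation gives the base plate top at z≈11 mm, the bracket plate at about 18–23 mm, and the fixture's x at 6.4°. The origin is near (0.605,-0.131), and the bracket's flange is at y_f≈0.2265. I'll go behind the flange with the jaws part-closed.

```bash
python3 -m inch '[{"jaw":125,"x":-0.1,"y":0.9,"z":-0.3,"ax":0,"ay":0,"az":-0.16},{"jaw":125,"x":-0.1,"y":0.9,"z":-0.4,"ax":0,"ay":0,"az":0},{"jaw":125,"x":0,"y":0.3,"z":-0.7,"ax":0,"ay":0,"az":0},{"jaw":125,"x":0,"y":0,"z":-0.8,"ax":0,"ay":0,"az":0},{"jaw":125,"x":0,"y":0,"z":-0.8,"ax":0,"ay":0,"az":0},{"jaw":125,"x":0,"y":0,"z":0,"ax":0,"ay":0,"az":0}]'
```

```text
time_s: 2.85
tcp_pos: [0.5685, 0.1578, 0.1211]
ee_rot: [[0.128, -0.992, -0.012], [-0.992, -0.128, -0.001], [-0.001, 0.012, -1.0]]
wrist_force: [0.3, 0.1, 1.1]
gripper_width: 0.525
```

```bash
python3 -m inch '[{"jaw":125,"x":0.07,"y":-0.1,"z":-0.6,"ax":0,"ay":-0.06,"az":-0.05},{"jaw":125,"x":0,"y":-0.1,"z":-0.6,"ax":0,"ay":0,"az":0},{"jaw":125,"x":0,"y":0,"z":-0.15,"ax":0,"ay":0,"az":0},{"jaw":125,"x":0,"y":0,"z":0,"ax":0,"ay":0,"az":0}]'
python3 - <<'E'
from h import *
snap('wrist','w4');snap('side','s4')
s=cv2.imread('pics/s4.png')[120:360,200:460]; cv2.imwrite('pics/s4c.png',cv2.resize(s,None,fx=2.4,fy=2.4))
E
```

```text
time_s: 3.35
tcp_pos: [0.5774, 0.1524, 0.0466]
ee_rot: [[0.129, -0.992, 0.012], [-0.992, -0.129, 0.004], [-0.002, -0.012, -1.0]]
wrist_force: [1.2, -0.6, 1.1]
gripper_width: 0.512
```

View pics/w4.png

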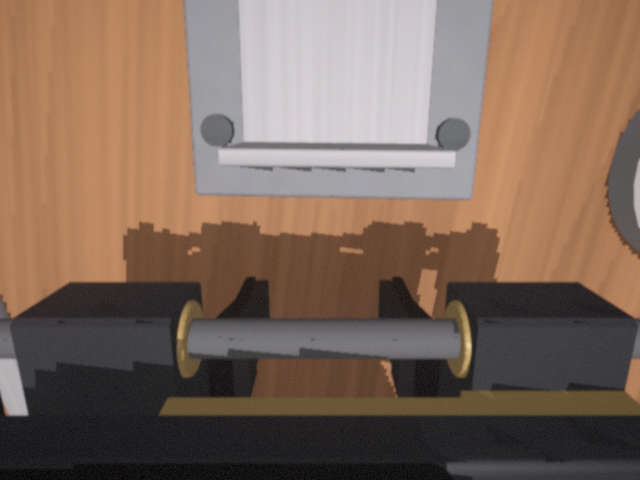

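View pics/s4c.png

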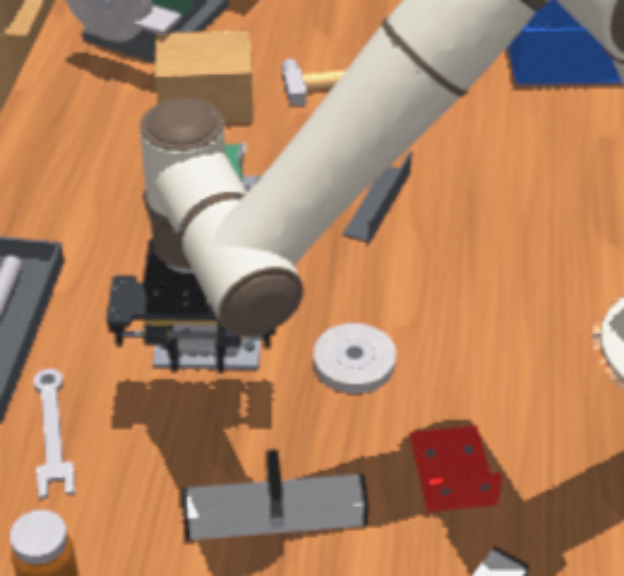

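The jaws are centred on the flange within about 3 mm (flange at row 155, columns 220–455). Pushing now.

```bash
python3 -m inch '[{"jaw":125,"x":-0.03,"y":-0.4,"z":-0.1,"ax":0,"ay":0.05,"az":-0.1},{"jaw":125,"x":0.02,"y":-0.2,"z":0,"ax":0,"ay":0,"az":0},{"jaw":125,"x":0.02,"y":-0.2,"z":0,"ax":0,"ay":0,"az":0},{"jaw":125,"x":0.02,"y":-0.2,"z":0,"ax":0,"ay":0,"az":0},{"jaw":125,"x":0.02,"y":-0.2,"z":0,"ax":0,"ay":0,"az":0},{"jaw":125,"x":0.02,"y":-0.2,"z":0,"ax":0,"ay":0,"az":0}]'
```

```text
time_s: 4.2
tcp_pos: [0.5844, 0.0657, 0.0445]
ee_rot: [[0.111, -0.994, 0.011], [-0.994, -0.111, 0.009], [-0.008, -0.012, -1.0]]
wrist_force: [-0.1, 2.9, 0.1]
gripper_width: 0.512
```

```bash
python3 -m inch '[{"jaw":125,"x":0.02,"y":-0.18,"z":0,"ax":0,"ay":0,"az":0},{"jaw":125,"x":0.02,"y":-0.18,"z":0,"ax":0,"ay":0,"az":0},{"jaw":125,"x":0.01,"y":-0.08,"z":0,"ax":0,"ay":0,"az":0}]'
python3 - <<'E'
from h import *
snap('wrist','w5')
E
```

```text
time_s: 4.58
tcp_pos: [0.5877, 0.0371, 0.0445]
ee_rot: [[0.11, -0.994, 0.011], [-0.994, -0.11, 0.009], [-0.008, -0.012, -1.0]]
wrist_force: [-0.4, 3.4, -0.3]
gripper_width: 0.512
```

View pics/w5.png

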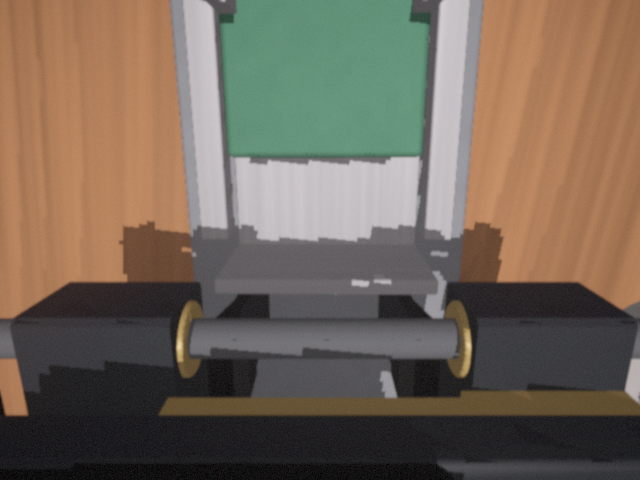

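The bracket is running between the rails, straight, under the beam. I'll use small steps until the force rises.

```bash
for i in 1; do python3 -m inch '[{"jaw":125,"x":0.01,"y":-0.08,"z":0,"ax":0,"ay":0,"az":0},{"jaw":125,"x":0.01,"y":-0.08,"z":0,"ax":0,"ay":0,"az":0}]'; done
```

```text
time_s: 4.88
tcp_pos: [0.5887, 0.0293, 0.0447]
ee_rot: [[0.11, -0.994, 0.012], [-0.994, -0.11, 0.013], [-0.011, -0.013, -1.0]]
wrist_force: [-7.4, 24.6, 6.4]
gripper_width: 0.507
```

```bash
python3 -m inch '[{"jaw":125,"x":0.01,"y":-0.08,"z":0,"ax":0,"ay":0,"az":0}]'
```

```text
time_s: 5.0
tcp_pos: [0.5887, 0.0291, 0.0452]
ee_rot: [[0.109, -0.994, 0.012], [-0.994, -0.109, 0.019], [-0.018, -0.014, -1.0]]
wrist_force: [-8.4, 27.6, 8.2]
gripper_width: 0.512
```

It has stalled against the stop: 25–28 N, and the tool at y_f≈0.161 against about 0.163 predicted. Backing off, then a check look.

```bash
python3 -m inch '[{"jaw":125,"x":-0.03,"y":0.3,"z":0,"ax":0.1,"ay":0,"az":0},{"jaw":60,"x":-0.05,"y":0.5,"z":0.2,"ax":0,"ay":0.08,"az":0},{"jaw":0,"x":0,"y":0.3,"z":0.8,"ax":0,"ay":0,"az":0},{"jaw":0,"x":0,"y":0,"z":0.9,"ax":0,"ay":0,"az":0},{"jaw":0,"x":0,"y":-0.6,"z":0.9,"ax":0,"ay":0,"az":0},{"jaw":0,"x":0,"y":-0.3,"z":0.4,"ax":0,"ay":0,"az":0}]'
python3 - <<'E'
from h import *
snap('wrist','w6')
E
```

```text
time_s: 5.75
tcp_pos: [0.581, 0.0429, 0.2383]
ee_rot: [[0.114, -0.993, -0.01], [-0.993, -0.115, 0.03], [-0.031, 0.006, -1.0]]
wrist_force: [-0.1, -0.2, -0.0]
gripper_width: 0.962
```

View pics/w6.png

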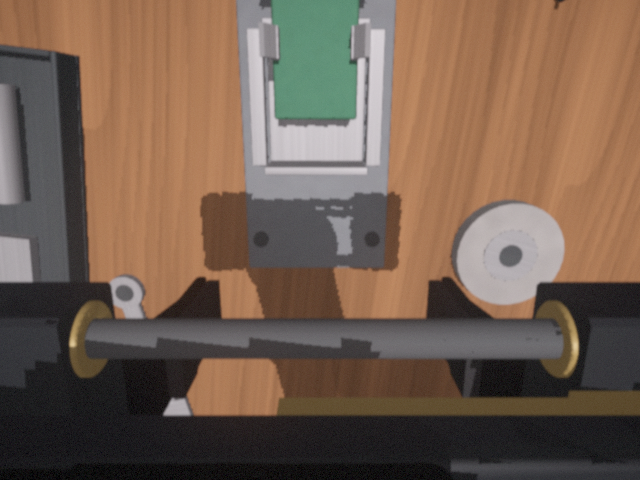

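w6 shows the flange's near end level with the rail ends (row ~170), and the beam end at row 120. Next, refine the fixture pose and measure the bar.

```bash
python3 - <<'E'
from h import *
L={k:load(k) for k in('w2','w3','w6','w1','top0','side0')}
w2,w3,w6=(L[k][1] for k in('w2','w3','w6'))
def gmask(im):
    h=cv2.cvtColor(im,cv2.COLOR_RGB2HSV); return ((h[...,0]>60)&(h[...,0]<95)&(h[...,1]>90)).astype(np.uint8)*255
def scr(k,u,v): return cen(L[k][0],u,v,9)[:2]
SL,e=tri([(w2,*scr('w2',261,125)),(w3,*scr('w3',273,252)),(w6,*scr('w6',261,239))]); print(SL.round(4),np.round(e,1))
SR,e=tri([(w2,*scr('w2',375,118)),(w3,*scr('w3',366,254)),(w6,*scr('w6',372,239))]); print(SR.round(4),np.round(e,1))
d=SL-SR; th=np.arctan2(d[1],d[0]); print('theta',np.degrees(th))
# beam edges from green mask at z .074
for k,rows in(('w3',(10,60,110,140)),('w6',(5,60,100))):
    m=gmask(L[k][0]); 
    for r in rows:
        c=np.where(m[r,200:420])[0]+200
        A=onz(L[k][1],c[0]-.5,r,.074);B=onz(L[k][1],c[-1]+.5,r,.074); print(k,r,c[0],c[-1],((A+B)/2).round(4),np.linalg.norm(A-B).round(4))
    col=np.where(m[:,318])[0]; print('end row',col[-1], onz(L[k][1],318,col[-1]+.5,.074).round(4))
X,e=tri([(w3,292,155),(w6,278,119)]);print('beam L',X.round(4),np.round(e,1))
X,e=tri([(w3,354,158),(w6,356,119)]);print('beam R',X.round(4),np.round(e,1))
for u,v in((266,174),(366,174)): print('flange',onz(w6,u,v,.063).round(4))
for u,v in((255,165),(374,165)): print('rail end',onz(w6,u,v,.024).round(4))
for u,v in((250,266),(384,267)): print('plate end',onz(w6,u,v,.010).round(4))
for u,v in((280,27),(373,30)): print('pin',onz(w3,u,v,.062).round(4))
cv2.imwrite('pics/w6c.png',cv2.resize(L['w6'][0][0:270,230:410],None,fx=2.2,fy=2.2)[:,:,::-1])
cv2.imwrite('pics/w1c.png',cv2.resize(L['w1'][0][0:170,190:450],None,fx=3,fy=3)[:,:,::-1])
E
```

```text
[0.6334 0.0926 0.0111] [0.1 0.1 0.1]
[0.53   0.0808 0.011 ] [0.1 0.1 0.2]
theta 6.49055529230188
w3 10 305 315 [ 0.621  -0.1419  0.074 ] 0.0092
w3 60 348 348 [ 0.5835 -0.1077  0.074 ] 0.0009Traceback (most recent call last):
  File "<stdin>", line 15, in <module>
IndexError: index 0 is out of bounds for axis 0 with size 0
```

```bash
cat >> h.py <<'E'
def gmask(im):
    i=im.astype(int); return ((i[...,1]>i[...,0]+25)&(i[...,1]>i[...,2]+8)).astype(np.uint8)*255
E
python3 - <<'E'
from h import *
L={k:load(k) for k in('w2','w3','w6','w1','top0','side0')}
w2,w3,w6=(L[k][1] for k in('w2','w3','w6'))
print(L['w3'][0][80,320])
for k,rows in(('w3',(10,60,110,140)),('w6',(5,60,100))):
    m=gmask(L[k][0]); 
    for r in rows:
        c=np.where(m[r,200:420])[0]+200
        A=onz(L[k][1],c[0]-.5,r,.074);B=onz(L[k][1],c[-1]+.5,r,.074); print(k,r,c[0],c[-1],((A+B)/2).round(4),np.linalg.norm(A-B).round(4))
    col=np.where(m[:,318])[0]; print('end row',col[-1], onz(L[k][1],318,col[-1]+.5,.074).round(4))
X,e=tri([(w3,292,155),(w6,278,119)]);print('beam L',X.round(4),np.round(e,1))
X,e=tri([(w3,354,158),(w6,356,119)]);print('beam R',X.round(4),np.round(e,1))
for u,v in((266,174),(366,174)): print('flange',onz(w6,u,v,.063).round(4))
for u,v in((255,165),(374,165)): print('rail end',onz(w6,u,v,.024).round(4))
for u,v in((250,266),(384,267)): print('plate end',onz(w6,u,v,.010).round(4))
for u,v in((280,27),(373,30)): print('pin',onz(w3,u,v,.062).round(4))
cv2.imwrite('pics/w6c.png',cv2.resize(L['w6'][0][0:270,230:410],None,fx=2.2,fy=2.2)[:,:,::-1])
cv2.imwrite('pics/w1c.png',cv2.resize(L['w1'][0][0:170,190:450],None,fx=3,fy=3)[:,:,::-1])
E
```

```text
[ 99 146 120]
w3 10 292 361 [ 0.6073 -0.1438  0.074 ] 0.0587
w3 60 291 359 [ 0.6031 -0.1049  0.074 ] 0.0594
w3 110 296 350 [ 0.5991 -0.0638  0.074 ] 0.0487
w3 140 291 355 [ 0.5954 -0.0381  0.074 ] 0.0586
end row 156 [ 0.5979 -0.0229  0.074 ]
w6 5 271 358 [ 0.6024 -0.0967  0.074 ] 0.0594
w6 60 279 349 [ 0.599  -0.0624  0.074 ] 0.0495
w6 100 275 355 [ 0.5954 -0.036   0.074 ] 0.058
end row 118 [ 0.5919 -0.0235  0.074 ]
beam L [ 0.6228 -0.019   0.05  ] [0. 0.]
beam R [ 0.5651 -0.0264  0.0771] [0.4 0.5]
flange [0.6274 0.0227 0.063 ]
flange [0.5502 0.0138 0.063 ]
rail end [0.6417 0.0224 0.024 ]
rail end [0.5398 0.0107 0.024 ]
plate end [0.6417 0.1212 0.01  ]
plate end [0.5139 0.1077 0.01  ]
pin [ 0.6458 -0.1275  0.062 ]
pin [ 0.5651 -0.1365  0.062 ]
```

View pics/w6c.png

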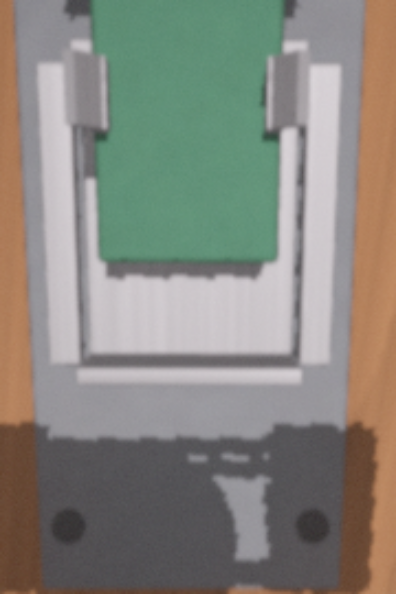

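View pics/w1c.png

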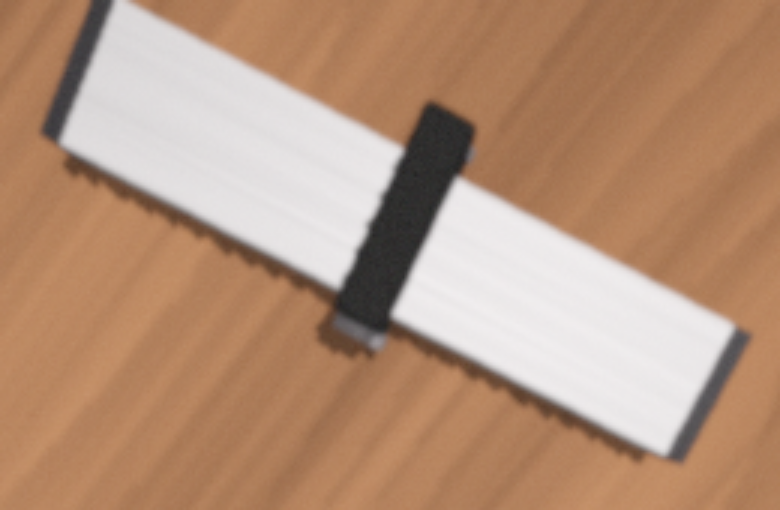

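Flange outer face is 152 mm along y_f, so the bracket is home. The fixture origin is about (0.606,-0.131) at 6.45°. Next I'll view the bar from a second place.

```bash
python3 -m inch '[{"jaw":0,"x":-0.34,"y":0.94,"z":0,"ax":-0.15,"ay":0,"az":0.1},{"jaw":0,"x":-0.34,"y":0.94,"z":0,"ax":0,"ay":0,"az":0.1},{"jaw":0,"x":-0.34,"y":0.94,"z":0,"ax":0,"ay":0,"az":0.1},{"jaw":0,"x":-0.34,"y":0.94,"z":0,"ax":0,"ay":0,"az":0.1},{"jaw":0,"x":-0.34,"y":0.94,"z":0,"ax":0,"ay":0,"az":0.1},{"jaw":0,"x":-0.34,"y":0.94,"z":0,"ax":0,"ay":0,"az":0.1},{"jaw":0,"x":-0.34,"y":0.9,"z":0,"ax":0,"ay":0,"az":0.1},{"jaw":0,"x":0,"y":0,"z":0,"ax":0,"ay":0,"az":0}]'
python3 - <<'E'
from h import *
snap('wrist','w7')
E
```

```text
time_s: 6.8
tcp_pos: [0.4335, 0.4405, 0.2386]
ee_rot: [[0.232, -0.973, -0.004], [-0.973, -0.232, -0.005], [0.004, 0.005, -1.0]]
wrist_force: [-0.5, -0.4, -0.8]
gripper_width: 0.999
```

View pics/w7.png

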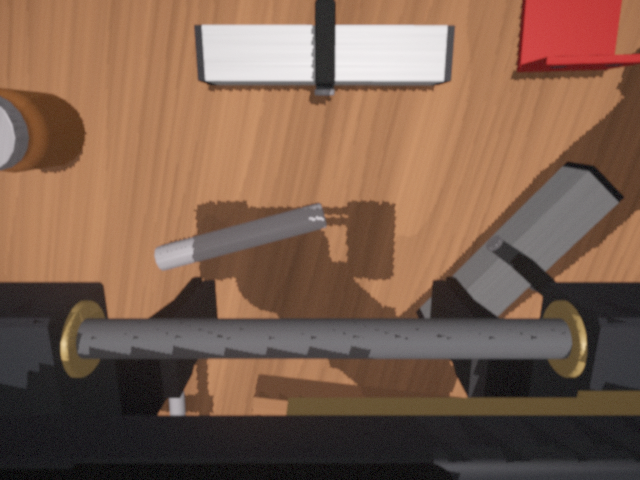

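In w7 the bar runs from (199,55) to (452,53), parallel to the jaws, with its handle at column 325 cut off at the top. I'll step closer to see the handle whole.

```bash
python3 -m inch '[{"jaw":0,"x":0.14,"y":-0.7,"z":0,"ax":0,"ay":0,"az":0},{"jaw":0,"x":0,"y":0,"z":0,"ax":0,"ay":0,"az":0}]'
python3 - <<'E'
from h import *
im,p=snap('wrist','w8')
cv2.imwrite('pics/w8c.png',cv2.resize(im[0:200,170:470],None,fx=2.6,fy=2.6)[:,:,::-1])
im,p=load('w7')
cv2.imwrite('pics/w7c.png',cv2.resize(im[0:130,170:470],None,fx=2.6,fy=2.6)[:,:,::-1])
E
```

```text
time_s: 7.1
tcp_pos: [0.4429, 0.394, 0.2377]
ee_rot: [[0.229, -0.973, -0.005], [-0.973, -0.229, -0.008], [0.007, 0.007, -1.0]]
wrist_force: [-0.1, -0.1, 0.0]
gripper_width: 1.0
```

View pics/w8c.png

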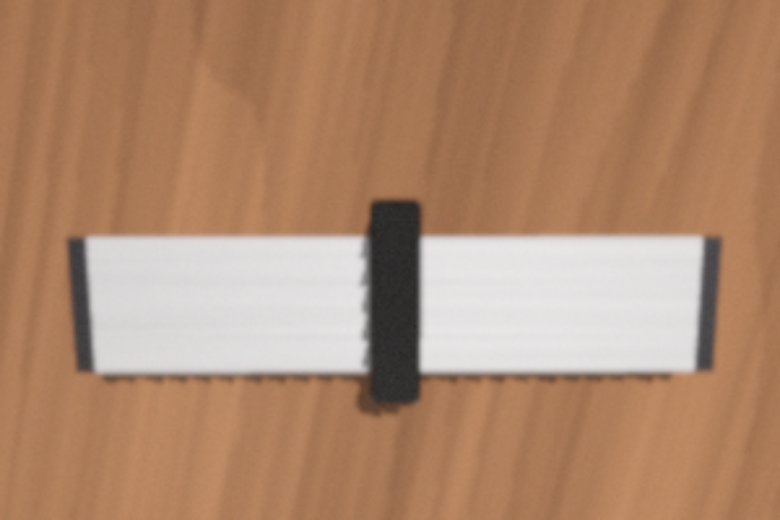

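View pics/w7c.png

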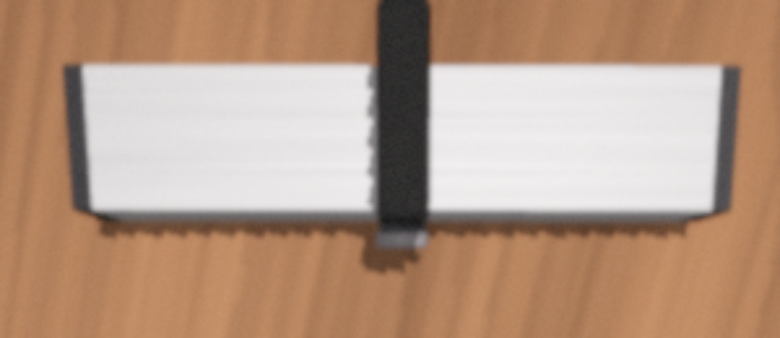

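```bash
python3 - <<'E'
from h import *
p8=load('w8')[1];p7=load('w7')[1];p1=load('w1')[1]
T={'An':[(p8,199.6,142.7),(p7,197.7,81.2),(p1,204.3,44)],'Bn':[(p8,443.8,142.3),(p7,450,81.2),(p1,417.7,153.3)],'Af':[(p8,196.2,91.5),(p7,194.6,25.4)],'Bf':[(p8,447.3,91.2),(p7,454.6,25.4),(p1,440,112.3)],
'hAn':[(p8,313.1,154.6),(p7,315.4,86.9),(p1,303.3,102.3)],'hBn':[(p8,330.8,154.6),(p7,334.2,86.9),(p1,318.3,109.3)],'hAf':[(p8,313.1,77.3),(p1,334,34)],'hBf':[(p8,331.5,77.3),(p1,347.7,43.3)]}
P={}
for k,o in T.items():
    P[k],e=tri(o); print(k,P[k].round(4),np.round(e,1))
c=sum(P[k] for k in('An','Bn','Af','Bf'))/4; print('bar top c',c.round(4)); d=P['An']+P['Af']-P['Bn']-P['Bf']; print(np.degrees(np.arctan2(d[1],d[0])),np.linalg.norm(d)/2)
c=sum(P[k] for k in('hAn','hBn','hAf','hBf'))/4; print('handle top c',c.round(4))
for k in T: print(k, onz(p8,*T[k][0][1:], .088 if k[0]=='h' else .04).round(4))
s=sense();print(s['tcp_pos'],s['ee_rot'].round(4))
E
```

```text
An [0.5547 0.364  0.0325] [0.5 0.7 1. ]
Bn [0.3583 0.3171 0.0369] [0.6 0.8 1.1]
Af [0.5621 0.325  0.0384] [0. 0.]
Bf [0.3682 0.2792 0.0409] [0.2 0.3 0.5]
hAn [0.4604 0.3486 0.0722] [1.2 1.2 2.2]
hBn [0.4477 0.3454 0.0749] [1.1 1.5 2.4]
hAf [0.4719 0.2973 0.0855] [0.6 0.5]
hBf [0.4602 0.2945 0.0811] [0.6 0.5]
bar top c [0.4608 0.3213 0.0372]
13.336402147471768 0.20063006748121814
handle top c [0.46   0.3215 0.0784]
An [0.5527 0.3636 0.04  ]
Bn [0.3588 0.3176 0.04  ]
Af [0.5616 0.325  0.04  ]
Bf [0.3679 0.279  0.04  ]
hAn [0.4605 0.3484 0.088 ]
hBn [0.4482 0.3455 0.088 ]
hAf [0.4721 0.2978 0.088 ]
hBf [0.4599 0.2949 0.088 ]
[0.44295859 0.3951923  0.2376373 ] [[ 0.2301 -0.9732 -0.0048]
 [-0.9732 -0.23   -0.0074]
 [ 0.0061  0.0064 -1.    ]]
```

The bar top centre is (0.4605,0.3215) with z≈0.037–0.040, direction 13.3°, length 0.2006. The handle centre is (0.460,0.3215), with its top at about 0.08–0.086. I'll go over it and down.

```bash
python3 -m inch '[{"jaw":0,"x":0.15,"y":-0.65,"z":-0.5,"ax":0,"ay":0,"az":0},{"jaw":0,"x":0.13,"y":-0.55,"z":-0.6,"ax":0,"ay":0,"az":0},{"jaw":0,"x":0,"y":0,"z":-0.5,"ax":0,"ay":0,"az":0},{"jaw":0,"x":0,"y":0,"z":-0.2,"ax":0,"ay":0,"az":0},{"jaw":0,"x":0,"y":0,"z":0,"ax":0,"ay":0,"az":0}]'
```

```text
time_s: 7.78
tcp_pos: [0.4625, 0.3205, 0.1285]
ee_rot: [[0.227, -0.974, -0.001], [-0.974, -0.227, -0.004], [0.004, 0.002, -1.0]]
wrist_force: [0.6, 0.3, 0.4]
gripper_width: 1.0
```

```bash
python3 -m inch '[{"jaw":0,"x":-0.03,"y":0.01,"z":-0.5,"ax":0,"ay":0,"az":0},{"jaw":0,"x":0,"y":0,"z":-0.5,"ax":0,"ay":0,"az":0},{"jaw":0,"x":0,"y":0,"z":-0.1,"ax":0,"ay":0,"az":0},{"jaw":0,"x":0,"y":0,"z":0,"ax":0,"ay":0,"az":0}]'
python3 - <<'E'
from h import *
snap('wrist','w9');im,p=snap('side','s9')
cv2.imwrite('pics/s9c.png',cv2.resize(im[240:400,220:440],None,fx=3,fy=3)[:,:,::-1])
E
```

```text
time_s: 8.28
tcp_pos: [0.4644, 0.3263, 0.0672]
ee_rot: [[0.231, -0.973, 0.009], [-0.973, -0.231, 0.004], [-0.002, -0.01, -1.0]]
wrist_force: [0.9, 0.1, -0.2]
gripper_width: 1.003
```

View pics/s9c.png

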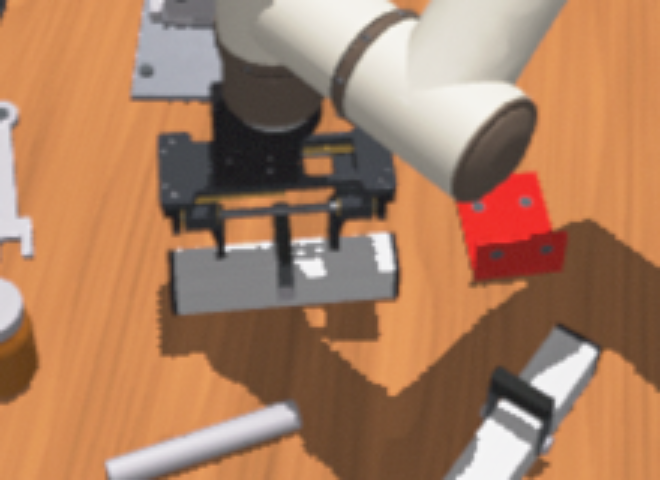

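View pics/w9.png

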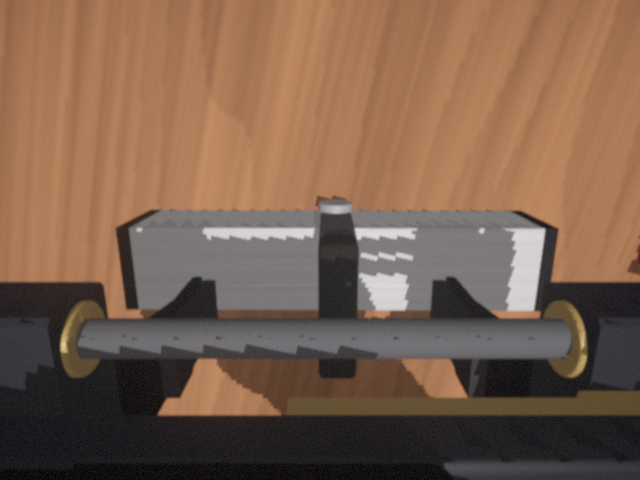

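The handle (column 337) sits between the finger tips (216 and 432), about 4 mm to one side. I'll correct that, drop 10 mm and close.

```bash
python3 -m inch '[{"jaw":0,"x":-0.08,"y":-0.1,"z":-0.18,"ax":0,"ay":0.05,"az":0},{"jaw":0,"x":0,"y":0,"z":0,"ax":0,"ay":0,"az":0}]'
```

```text
time_s: 8.62
tcp_pos: [0.4599, 0.3206, 0.0577]
ee_rot: [[0.23, -0.973, 0.002], [-0.973, -0.23, 0.007], [-0.007, -0.004, -1.0]]
wrist_force: [1.0, 0.2, -0.4]
gripper_width: 1.0
```

```bash
python3 -m inch '[{"jaw":255,"x":0,"y":0,"z":0,"ax":0,"ay":0,"az":0},{"jaw":255,"x":0,"y":0,"z":0,"ax":0,"ay":0,"az":0},{"jaw":255,"x":0,"y":0,"z":0,"ax":0,"ay":0,"az":0},{"jaw":255,"x":0,"y":0,"z":0,"ax":0,"ay":0,"az":0},{"jaw":255,"x":0,"y":0,"z":0,"ax":0,"ay":0,"az":0},{"jaw":255,"x":0,"y":0,"z":0,"ax":0,"ay":0,"az":0}]'
```

```text
time_s: 9.38
tcp_pos: [0.4604, 0.3209, 0.0584]
ee_rot: [[0.231, -0.973, 0.003], [-0.973, -0.23, 0.008], [-0.007, -0.005, -1.0]]
wrist_force: [0.1, -0.0, 0.5]
gripper_width: 0.402
```

```bash
python3 -m inch '[{"jaw":255,"x":0,"y":0,"z":0,"ax":0,"ay":0,"az":0},{"jaw":255,"x":0,"y":0,"z":0,"ax":0,"ay":0,"az":0},{"jaw":255,"x":0,"y":0,"z":0,"ax":0,"ay":0,"az":0},{"jaw":255,"x":0,"y":0,"z":0,"ax":0,"ay":0,"az":0},{"jaw":255,"x":0,"y":0,"z":0,"ax":0,"ay":0,"az":0}]'
```

```text
time_s: 10.0
tcp_pos: [0.4604, 0.3209, 0.0584]
ee_rot: [[0.231, -0.973, 0.003], [-0.973, -0.23, 0.008], [-0.007, -0.005, -1.0]]
wrist_force: [-0.1, 0.3, -0.1]
gripper_width: 0.161
```

Closed on 14 mm, which matches the handle. Lifting.

```bash
python3 -m inch '[{"jaw":255,"x":0,"y":0,"z":0.1,"ax":0,"ay":0,"az":0},{"jaw":255,"x":0,"y":0,"z":0.3,"ax":0,"ay":0,"az":0},{"jaw":255,"x":0,"y":0,"z":0.5,"ax":0,"ay":0,"az":0},{"jaw":255,"x":0,"y":0,"z":0.5,"ax":0,"ay":0,"az":0},{"jaw":255,"x":0,"y":0,"z":0.5,"ax":0,"ay":0,"az":0},{"jaw":255,"x":0,"y":0,"z":0.4,"ax":0,"ay":0,"az":0},{"jaw":255,"x":0,"y":0,"z":0,"ax":0,"ay":0,"az":0},{"jaw":255,"x":0,"y":0,"z":0,"ax":0,"ay":0,"az":0}]'
python3 - <<'E'
from h import *
snap('wrist','w10');im,p=snap('side','s10')
cv2.imwrite('pics/s10c.png',cv2.resize(im[200:400,200:440],None,fx=3,fy=3)[:,:,::-1])
E
```

```text
time_s: 11.0
tcp_pos: [0.4494, 0.3128, 0.1863]
ee_rot: [[0.223, -0.974, -0.024], [-0.975, -0.223, -0.009], [0.004, 0.026, -1.0]]
wrist_force: [0.1, -0.6, -8.8]
gripper_width: 0.161
```

View pics/s10c.png

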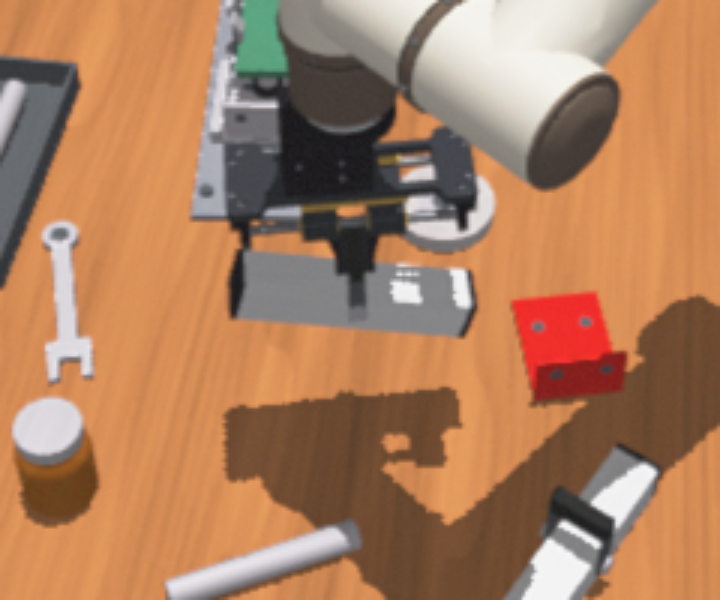

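View pics/w10.png

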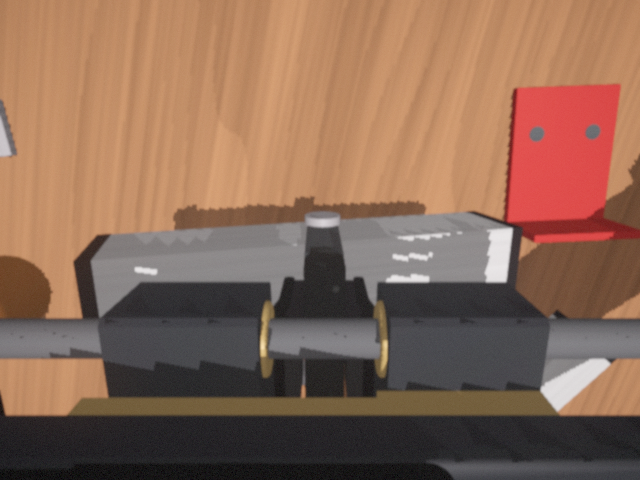

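Both views show the left (+x) end high and the right (-x) end low. I'll check this numerically against predicted end positions.

```bash
python3 - <<'E'
from h import *
q=load('s10')[1]; s=sense()
T=s['tcp_pos'];R=s['ee_rot']; g=T-R[:,2]*.0187
u=np.array([np.cos(np.radians(13.1)),np.sin(np.radians(13.1)),0]); n=np.array([-u[1],u[0],0]); z=np.array([0,0,1.])
pin=g-.047*z
for t in(-.25,0,.25):
    a=u*np.cos(t)+z*np.sin(t); up=-u*np.sin(t)+z*np.cos(t)
    for e in(1,-1): print(t,e,np.round(proj(q,pin+a*e*.1+up*.01+n*.02),1))
print('seen A',243/3+200,250/3+200,'B',473/3+200,270/3+200)
E
```

```text
-0.25 1 [278.7 308. ]
-0.25 -1 [358.2 289.2]
0 1 [277.8 301.5]
0 -1 [360.1 295.5]
0.25 1 [279.5 294.8]
0.25 -1 [359.5 302.1]
seen A 281.0 283.3333333333333 B 357.66666666666663 290.0
```

The slope matches a tilt of 0.25 rad with the +x end up, so the -x end is heavy. It must point to the fixture's +y, so I turn the tool by about -97° on the way.

```bash
python3 -m inch '[{"jaw":255,"x":0.05,"y":-0.2,"z":0.5,"ax":0,"ay":0,"az":-0.3},{"jaw":255,"x":0.2,"y":-0.5,"z":0.5,"ax":0,"ay":0,"az":-0.7},{"jaw":255,"x":0.2,"y":-0.6,"z":0.1,"ax":0,"ay":0,"az":-0.8},{"jaw":255,"x":0.2,"y":-0.6,"z":0,"ax":0,"ay":0,"az":-0.8},{"jaw":255,"x":0.2,"y":-0.6,"z":0,"ax":0,"ay":0,"az":-0.8},{"jaw":255,"x":0.2,"y":-0.6,"z":0,"ax":0,"ay":0,"az":-0.8},{"jaw":255,"x":0.2,"y":-0.6,"z":0,"ax":0,"ay":0,"az":-0.8},{"jaw":255,"x":0.2,"y":-0.6,"z":0,"ax":0,"ay":0,"az":-0.8},{"jaw":255,"x":0.2,"y":-0.6,"z":0,"ax":0,"ay":0,"az":-0.8},{"jaw":255,"x":0.2,"y":-0.5,"z":0,"ax":0,"ay":0,"az":-0.8},{"jaw":255,"x":0.2,"y":-0.4,"z":0,"ax":0,"ay":0,"az":-0.8},{"jaw":255,"x":0,"y":0,"z":0,"ax":0,"ay":0,"az":-0.4}]'
```

```text
time_s: 12.6
tcp_pos: [0.5692, -0.0484, 0.2356]
ee_rot: [[-0.97, -0.242, -0.039], [-0.243, 0.969, 0.033], [0.03, 0.042, -0.999]]
wrist_force: [-1.0, 1.5, -7.2]
gripper_width: 0.155
```

```bash
python3 -m inch '[{"jaw":255,"x":0.2,"y":-0.45,"z":0.1,"ax":-0.08,"ay":-0.1,"az":-0.3},{"jaw":255,"x":0.2,"y":-0.45,"z":0.1,"ax":-0.08,"ay":-0.1,"az":-0.3},{"jaw":255,"x":0.2,"y":-0.4,"z":0,"ax":0,"ay":0,"az":-0.15},{"jaw":255,"x":0,"y":0,"z":0,"ax":0,"ay":0,"az":0},{"jaw":255,"x":0,"y":0,"z":0,"ax":0,"ay":0,"az":0}]'
```

```text
time_s: 13.22
tcp_pos: [0.6019, -0.1292, 0.2377]
ee_rot: [[-0.994, -0.107, -0.022], [-0.107, 0.994, 0.008], [0.021, 0.01, -1.0]]
wrist_force: [-0.8, -0.1, -8.5]
gripper_width: 0.157
```

```bash
python3 - <<'E'
from h import *
for n in('wrist','side','top'):
    im,p=snap(n,n+'11')
a=load('side11')[0][60:320,170:430];b=load('top11')[0][120:280,240:460]
cv2.imwrite('pics/s11c.png',cv2.resize(a,None,fx=2.3,fy=2.3)[:,:,::-1]);cv2.imwrite('pics/t11c.png',cv2.resize(b,None,fx=3.5,fy=3.5)[:,:,::-1])
s=sense();print(s['tcp_pos'],s['ee_rot'].round(3))
E
```

```text
[ 0.60226062 -0.12875756  0.23866435] [[-0.994 -0.108 -0.02 ]
 [-0.108  0.994  0.007]
 [ 0.019  0.009 -1.   ]]
```

View pics/wrist11.png

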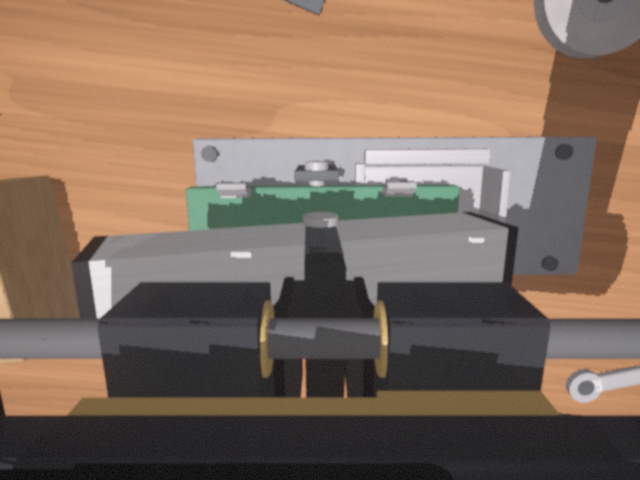

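View pics/s11c.png

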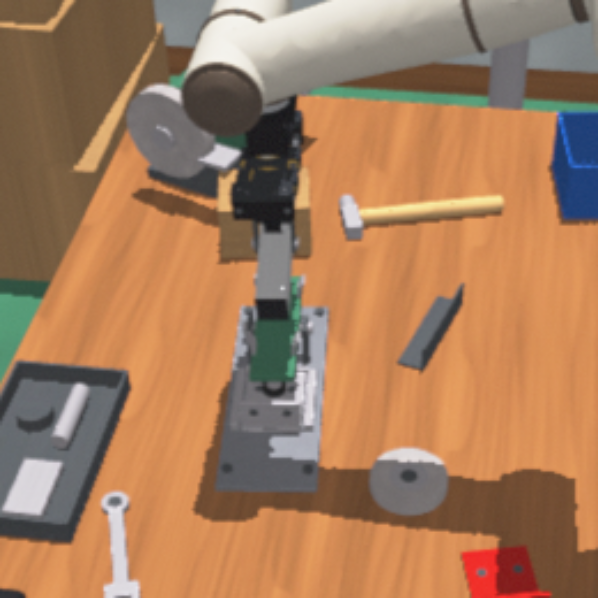

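View pics/t11c.png

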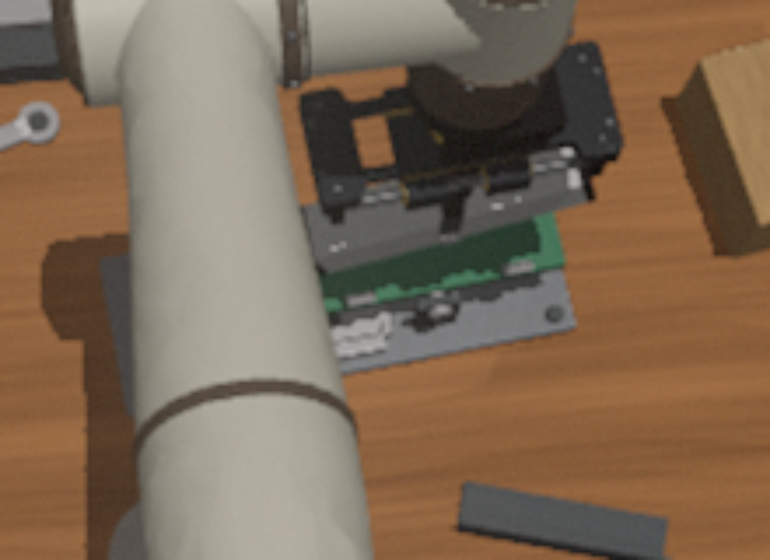

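The heavy (low) end is to the right in the wrist view, which is the foot side. The near lugs are at (232,188) and (401,187), and the hinge pin is at (320,220). I'll compute the saddle centre from this view.

```bash
cat > m.py <<'E'
E
python3 - <<'E'
from h import *
im,p=load('wrist11')
cv2.imwrite('pics/w11c.png',cv2.resize(im[120:300,60:600],None,fx=1.48,fy=1.48)[:,:,::-1])
O=np.array([.606,-.131]);th=np.radians(6.45);xf=np.array([np.cos(th),np.sin(th)]);yf=np.array([-np.sin(th),np.cos(th)])
def F(X): d=X[:2]-O; return (d@xf*1e3).round(1),(d@yf*1e3).round(1)
print('lugs',F(onz(p,232,185,.1)),F(onz(p,401,183,.1)))
print('beam edge', F(onz(p,188,187,.074)),F(onz(p,458,186,.074)))
print('screws',[F(onz(p,*c,.011)) for c in((209,153),(564,151),(549,263))])
print('pivot',F(onz(p,317,165,.066)))
print('plate edge',F(onz(p,194,139,.01)),F(onz(p,594,137,.01)))
s=sense();T=s['tcp_pos'];R=s['ee_rot'];print('tcp',F(T),'bar',F(T+R[:,2]*.058), 'hinge pin px z', T[2]-.0+.019-.047, F(onz(p,320,220,T[2]+.019-.047)))
print([F(onz(load('w3')[1],*c,.011)) for c in((272.6,251.4),(365.8,253.7))])
E
```

```text
lugs (np.float64(-34.5), np.float64(-59.6)) (np.float64(-35.2), np.float64(58.3))
beam edge (np.float64(-30.0), np.float64(-98.3)) (np.float64(-29.5), np.float64(106.7))
screws [(np.float64(-52.0), np.float64(-96.5)), (np.float64(-52.0), np.float64(219.6)), (np.float64(52.5), np.float64(218.9))]
pivot (np.float64(-45.3), np.float64(-0.5))
plate edge (np.float64(-64.1), np.float64(-109.1)) (np.float64(-64.1), np.float64(245.3))
tcp (np.float64(-3.5), np.float64(2.6)) bar (np.float64(-4.5), np.float64(3.2)) hinge pin px z 0.2106643518099866 (np.float64(-32.3), np.float64(1.6))
[(np.float64(52.6), np.float64(219.1)), (np.float64(-51.6), np.float64(219.1))]
```

View pics/w11c.png

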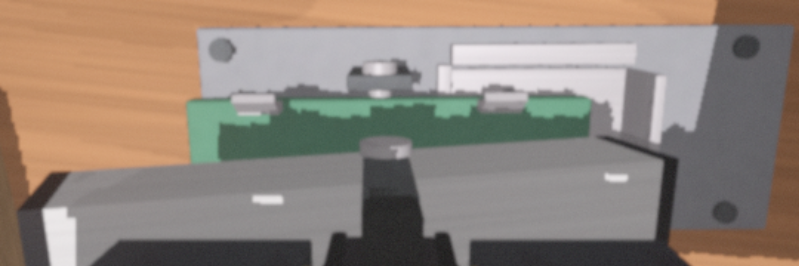

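The fixture pose holds up: screws at x_f = -52.0 and +52.5 mm, lugs centred on y_f≈-0.6 mm. With the rocker at 0.11 rad the hinge pin sits 42 mm·sin 0.11 ≈ 4.6 mm towards the foot, so I aim the tool at (0,+4.5) mm. Lowering part way.

```bash
python3 -m inch '[{"jaw":255,"x":0.06,"y":0.04,"z":-0.3,"ax":-0.04,"ay":-0.1,"az":0.02},{"jaw":255,"x":0,"y":0,"z":-0.3,"ax":0,"ay":0,"az":0},{"jaw":255,"x":0,"y":0,"z":-0.1,"ax":0,"ay":0,"az":0},{"jaw":255,"x":0,"y":0,"z":0,"ax":0,"ay":0,"az":0}]'
cat > st.py <<'E'
from h import *
s=sense();O=np.array([.606,-.131]);th=np.radians(6.45);xf=np.array([np.cos(th),np.sin(th)]);yf=np.array([-np.sin(th),np.cos(th)])
T=s['tcp_pos'];R=s['ee_rot'];B=T+R[:,2]*.058
for n,X in(('tcp',T),('bar',B)): d=X[:2]-O; print(n,(d@xf*1e3).round(1),(d@yf*1e3).round(1),X[2].round(4))
print('z',R[:,2].round(3),'yaw',np.degrees(np.arctan2(R[1,1],R[0,1])).round(1),'f',s['wrist_force'].round(1),'t',s['time_s'],'w',round(s['gripper_width'],3))
E
python3 st.py
```

```text
time_s: 13.88
tcp_pos: [0.606, -0.1244, 0.1972]
ee_rot: [[-0.993, -0.115, 0.0], [-0.115, 0.993, -0.0], [-0.0, -0.0, -1.0]]
wrist_force: [-0.5, -0.0, -8.7]
gripper_width: 0.16
tcp 0.7 6.6 0.1972
bar 0.8 6.6 0.1392
z [ 0. -0. -1.] yaw 96.6 f [-0.5 -0.  -8.7] t 13.875 w 0.16
```

```bash
python3 -m inch '[{"jaw":255,"x":-0.02,"y":-0.035,"z":-0.2,"ax":0,"ay":0,"az":0},{"jaw":255,"x":0,"y":0,"z":-0.2,"ax":0,"ay":0,"az":0},{"jaw":255,"x":0,"y":0,"z":0,"ax":0,"ay":0,"az":0}]' >/dev/null; python3 st.py; python3 - <<'E'
from h import *
for n in('wrist','side'): snap(n,n+'12')
cv2.imwrite('pics/s12c.png',cv2.resize(load('side12')[0][140:270,250:340],None,fx=5,fy=4.5)[:,:,::-1])
E
```

```text
tcp -0.3 4.5 0.1728
bar -0.2 4.5 0.1148
z [ 0.002 -0.    -1.   ] yaw 96.6 f [ 0.1  0.4 -7.8] t 14.25 w 0.162
```

View pics/wrist12.png

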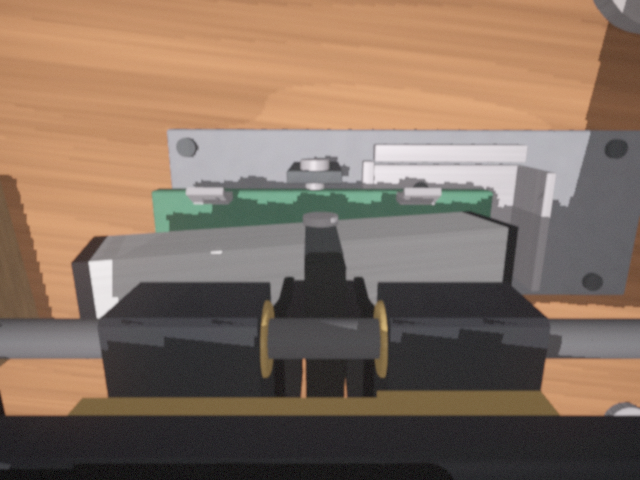

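View pics/s12c.png

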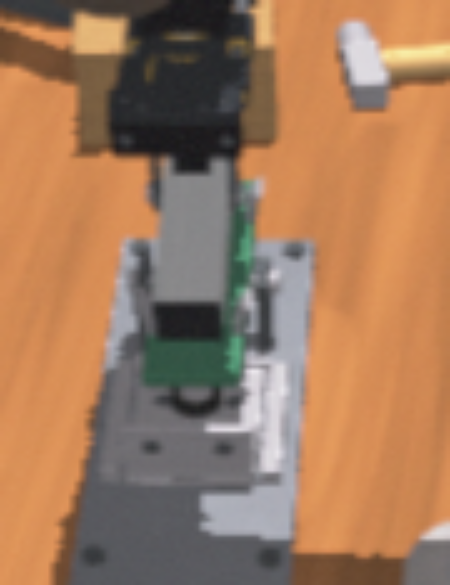

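The bar is lined up over the saddles, heavy end at the foot. Lowering slowly.

```bash
python3 -m inch '[{"jaw":255,"x":0,"y":0,"z":-0.12,"ax":0,"ay":0,"az":0},{"jaw":255,"x":0,"y":0,"z":-0.1,"ax":0,"ay":0,"az":0},{"jaw":255,"x":0,"y":0,"z":-0.1,"ax":0,"ay":0,"az":0}]' >/dev/null; python3 st.py
```

```text
tcp 1.8 4.0 0.1552
bar 2.3 3.9 0.0972
z [ 0.009 -0.001 -1.   ] yaw 96.7 f [ 0.1 -0.5 -8. ] t 14.725 w 0.164
```

```bash
python3 -m inch '[{"jaw":255,"x":0,"y":0,"z":-0.1,"ax":0,"ay":0,"az":0},{"jaw":255,"x":0,"y":0,"z":-0.1,"ax":0,"ay":0,"az":0}]' >/dev/null; python3 st.py
```

```text
tcp 2.8 3.1 0.1439
bar 3.4 2.9 0.0859
z [ 0.011 -0.003 -1.   ] yaw 96.7 f [-0.9 -2.2 -3.8] t 14.975 w 0.154
```

```bash
python3 -m inch '[{"jaw":255,"x":-0.05,"y":0.03,"z":-0.02,"ax":0,"ay":0.06,"az":0}]' >/dev/null; python3 st.py; python3 - <<'E'
from h import *
for n in('wrist','side'): snap(n,n+'13')
cv2.imwrite('pics/s13c.png',cv2.resize(load('side13')[0][140:270,250:340],None,fx=5,fy=4.5)[:,:,::-1])
E
```

```text
tcp 0.6 4.9 0.1429
bar 0.7 4.7 0.0849
z [ 0.002 -0.003 -1.   ] yaw 96.7 f [ 0.8 -1.1 -5. ] t 15.1 w 0.163
```

View pics/wrist13.png

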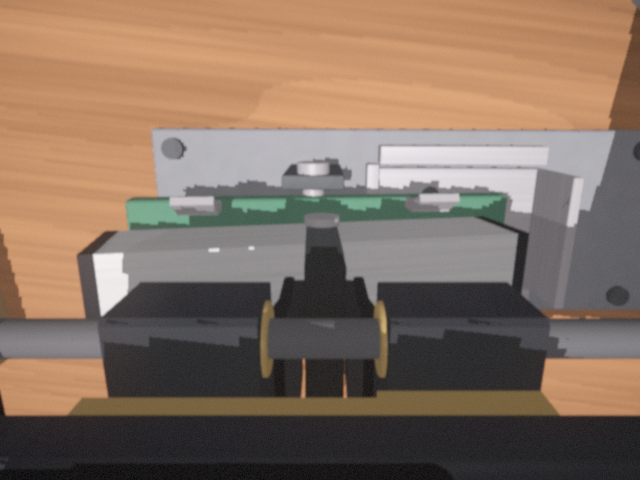

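View pics/s13c.png

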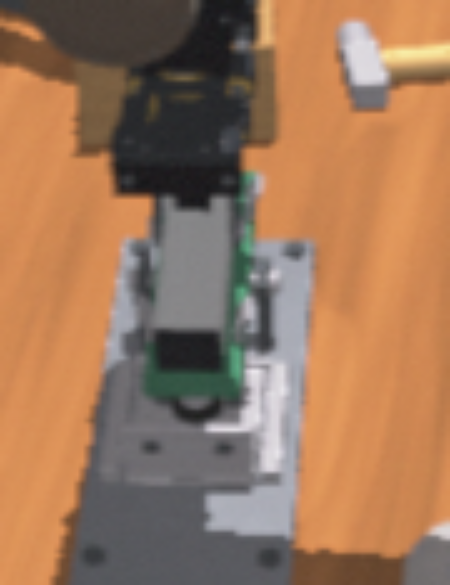

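The bar is inside the saddles, the heavy end bears on the foot end, and the rocker is tipping the right way. I'll continue with small drift corrections.

```bash
python3 -m inch '[{"jaw":255,"x":-0.015,"y":0,"z":-0.07,"ax":0,"ay":0.02,"az":0},{"jaw":255,"x":-0.01,"y":0.01,"z":-0.06,"ax":0,"ay":0.01,"az":0}]' >/dev/null; python3 st.py
```

```text
tcp 0.1 5.8 0.1363
bar 0.0 5.6 0.0783
z [-0.    -0.003 -1.   ] yaw 96.7 f [ 0.5 -1.5 -4. ] t 15.45 w 0.161
```

```bash
python3 -m inch '[{"jaw":255,"x":-0.01,"y":0.01,"z":-0.05,"ax":0,"ay":0.01,"az":0}]' >/dev/null; python3 st.py
```

```text
tcp -0.5 6.5 0.1331
bar -0.7 6.3 0.0751
z [-0.002 -0.003 -1.   ] yaw 96.7 f [ 0.1 -1.8 -3.8] t 15.575 w 0.16
```

```bash
python3 -m inch '[{"jaw":255,"x":0,"y":-0.015,"z":-0.04,"ax":0,"ay":0,"az":0}]' >/dev/null; python3 st.py;  python3 - <<'E'
from h import *
for n in('wrist','side'): snap(n,n+'14')
E
```

```text
tcp -0.3 5.8 0.1322
bar -0.4 5.6 0.0742
z [-0.001 -0.003 -1.   ] yaw 96.8 f [-4.   3.6 10.2] t 15.7 w 0.158
```

View pics/wrist14.png

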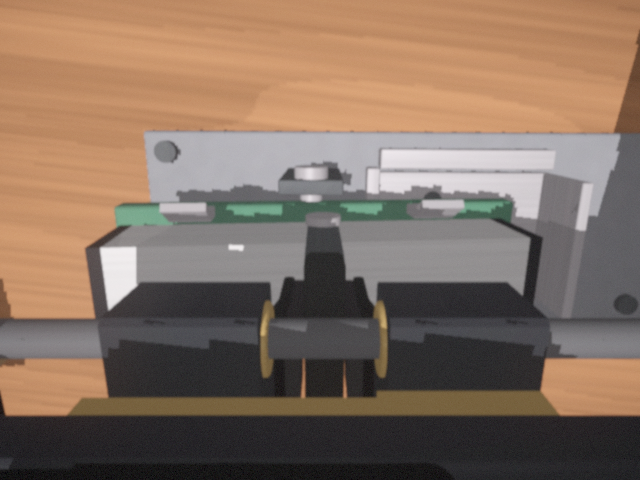

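Contact force rose by 18 N, so the bar has seated. I'll ease the pressure and open.

```bash
python3 -m inch '[{"jaw":255,"x":0,"y":-0.01,"z":0.01,"ax":0,"ay":0,"az":0},{"jaw":255,"x":0,"y":0,"z":0,"ax":0,"ay":0,"az":0}]' >/dev/null; python3 st.py
```

```text
tcp -0.6 6.0 0.1324
bar -0.7 5.9 0.0744
z [-0.001 -0.002 -1.   ] yaw 96.7 f [ 0.5 -0.4 -1.7] t 16.05 w 0.159
```

```bash
python3 -m inch '[{"jaw":190,"x":0,"y":0,"z":0,"ax":0,"ay":0,"az":0},{"jaw":150,"x":0,"y":0,"z":0,"ax":0,"ay":0,"az":0},{"jaw":120,"x":0,"y":0,"z":0,"ax":0,"ay":0,"az":0},{"jaw":120,"x":0,"y":0,"z":0,"ax":0,"ay":0,"az":0},{"jaw":120,"x":0,"y":0,"z":0,"ax":0,"ay":0,"az":0}]' >/dev/null; python3 st.py;  python3 - <<'E'
from h import *
for n in('wrist','side'): snap(n,n+'15')
cv2.imwrite('pics/s15c.png',cv2.resize(load('side15')[0][140:270,250:340],None,fx=5,fy=4.5)[:,:,::-1])
E
```

```text
tcp 0.9 5.2 0.134
bar 1.0 5.0 0.076
z [ 0.002 -0.003 -1.   ] yaw 96.8 f [-0.1  0.4  0.5] t 16.675 w 0.519
```

View pics/wrist15.png

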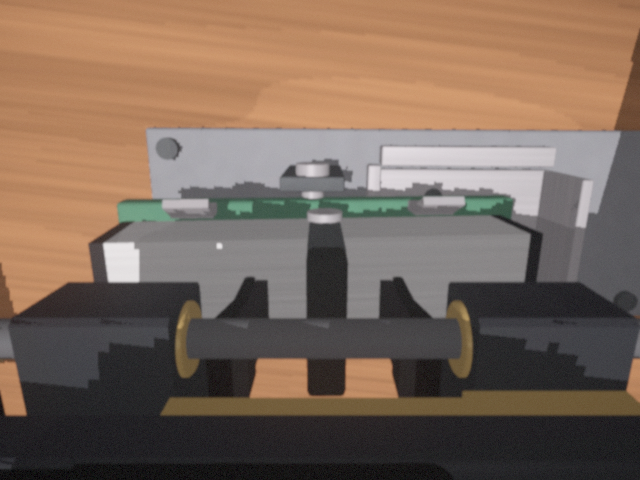

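View pics/s15c.png

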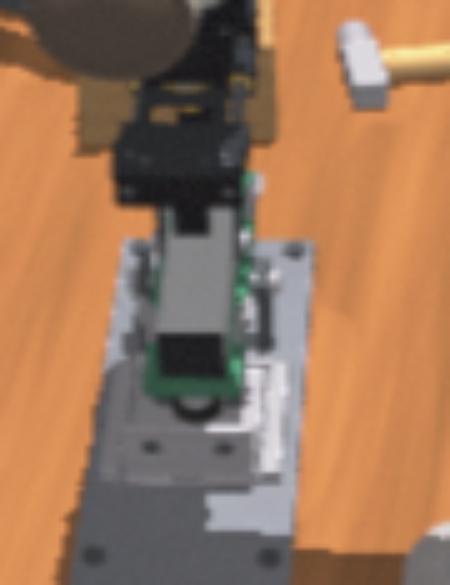

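The bar is free: handle upright between the open fingers and zero force. I'll open fully, go straight up and clear the view.

```bash
python3 -m inch '[{"jaw":60,"x":0,"y":0,"z":0,"ax":0,"ay":0,"az":0},{"jaw":0,"x":0,"y":0,"z":0,"ax":0,"ay":0,"az":0},{"jaw":0,"x":-0.01,"y":0,"z":0.2,"ax":0,"ay":0,"az":0},{"jaw":0,"x":0,"y":0,"z":0.5,"ax":0,"ay":0,"az":0},{"jaw":0,"x":0,"y":0,"z":0.8,"ax":0,"ay":0,"az":0},{"jaw":0,"x":0,"y":0,"z":0.8,"ax":0,"ay":0,"az":0},{"jaw":0,"x":0.1,"y":0,"z":0.8,"ax":0,"ay":0,"az":0},{"jaw":0,"x":0.6,"y":0,"z":0,"ax":0,"ay":0,"az":0},{"jaw":0,"x":0.6,"y":0,"z":0,"ax":0,"ay":0,"az":0},{"jaw":0,"x":0,"y":0,"z":0,"ax":0,"ay":0,"az":0}]'; python3 - <<'E'
from h import *
for n in('wrist','side','top'): snap(n,n+'16')
cv2.imwrite('pics/s16c.png',cv2.resize(load('side16')[0][140:290,240:360],None,fx=5,fy=4)[:,:,::-1])
E
```

```text
time_s: 18.02
tcp_pos: [0.6835, -0.1264, 0.335]
ee_rot: [[-0.993, -0.119, 0.011], [-0.119, 0.993, -0.005], [-0.01, -0.006, -1.0]]
wrist_force: [-0.7, 0.4, -0.5]
gripper_width: 0.996
```

View pics/wrist16.png

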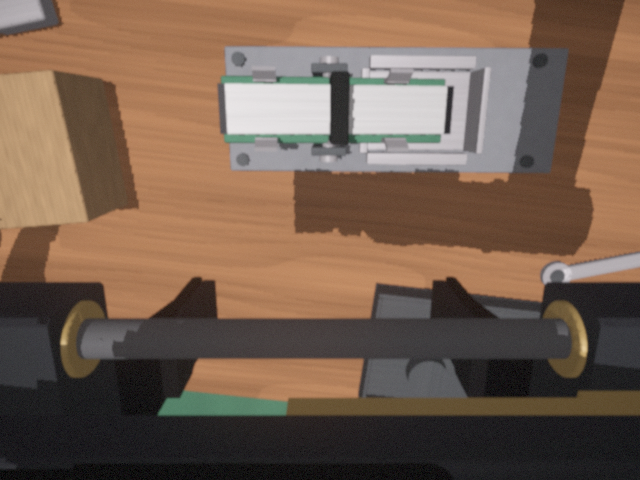

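View pics/s16c.png

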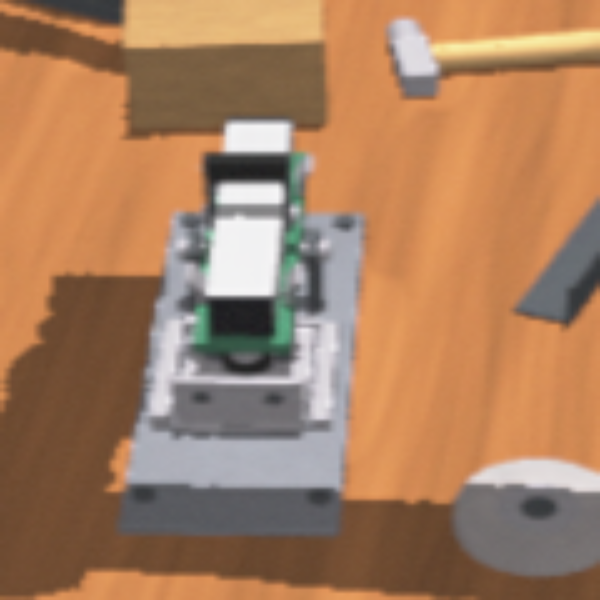

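View pics/top16.png

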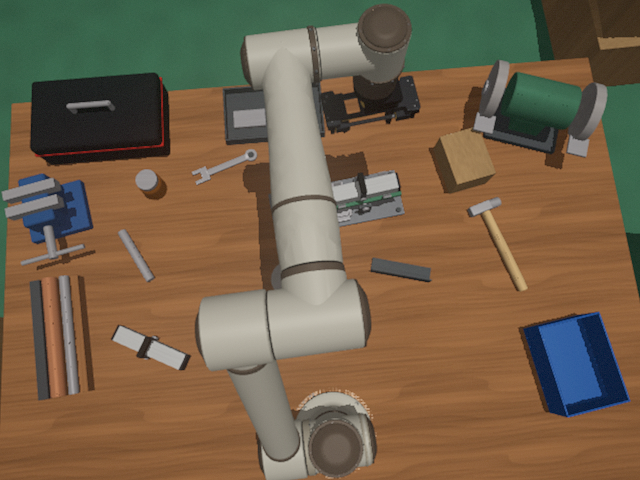

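```bash
python3 - <<'E'
from h import *
im,p=load('wrist16')
cv2.imwrite('pics/w16c.png',cv2.resize(im[30:190,200:580],None,fx=2.1,fy=2.1)[:,:,::-1])
O=np.array([.606,-.131]);th=np.radians(6.45);xf=np.array([np.cos(th),np.sin(th)]);yf=np.array([-np.sin(th),np.cos(th)])
def F(u,v,z): d=onz(p,u,v,z)[:2]-O; return (d@xf*1e3).round(1),(d@yf*1e3).round(1)
print('screws',F(238,59,.011),F(540,61,.011),F(526,161,.011),F(243,159,.011))
for t in(.08,.11,.14): print(t,'bar ends',F(221,108,.062+.052*np.cos(t)+.1*np.sin(t)),F(452,110,.062+.052*np.cos(t)-.1*np.sin(t)))
print('bar sides mid', F(300,83,.119),F(300,135,.119),F(400,84,.108),F(400,134,.108))
print('flange out',F(490,68,.063),F(483,153,.063))
E
```

```text
screws (np.float64(-51.3), np.float64(-96.5)) (np.float64(-51.1), np.float64(219.2)) (np.float64(52.3), np.float64(218.5)) (np.float64(52.3), np.float64(-95.8))
0.08 bar ends (np.float64(-0.5), np.float64(-91.1)) (np.float64(-0.3), np.float64(105.5))
0.11 bar ends (np.float64(-0.4), np.float64(-90.4)) (np.float64(-0.3), np.float64(106.3))
0.14 bar ends (np.float64(-0.4), np.float64(-89.8)) (np.float64(-0.4), np.float64(107.2))
bar sides mid (np.float64(-20.7), np.float64(-25.3)) (np.float64(21.1), np.float64(-25.6)) (np.float64(-21.2), np.float64(59.0)) (np.float64(20.2), np.float64(61.2))
flange out (np.float64(-38.8), np.float64(149.6)) (np.float64(39.6), np.float64(151.5))
```

View pics/w16c.png

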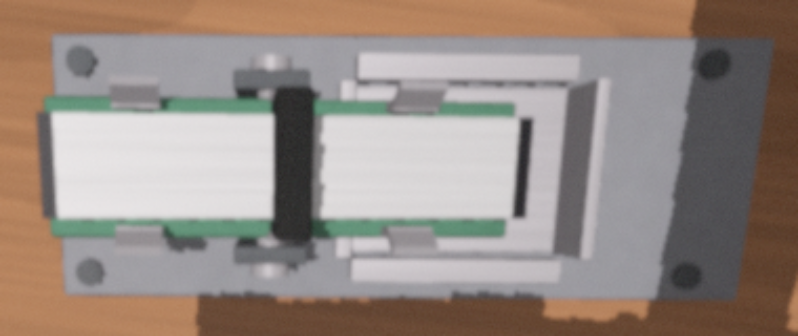

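```bash
python3 - <<'E'
from h import *
O=np.array([.606,-.131]);th=np.radians(6.45);xf=np.array([np.cos(th),np.sin(th)]);yf=np.array([-np.sin(th),np.cos(th)])
p0=load('side0')[1]
for t in(0,.05,.11,.15):
    y=.105*np.cos(t);z=.062-.105*np.sin(t)
    print(t,[np.round(proj(p0,[*(O+xf*s*.03+yf*y),z]),1) for s in(1,-1)])
for k in('side0','side16'):
    m=gmask(load(k)[0])[150:260,262:320]; r,c=np.where(m); print(k,'green bottom row',r.max()+150, [ (np.where(m[:,x])[0].max()+150) for x in range(20,38,4) if m[:,x].any()])
E
```

```text
0 [array([278.8, 224.5]), array([298.5, 224.8])]
0.05 [array([278.9, 225.7]), array([298.5, 226. ])]
0.11 [array([279. , 227.1]), array([298.6, 227.4])]
0.15 [array([279.1, 228. ]), array([298.7, 228.2])]
side0 green bottom row 225 [np.int64(224), np.int64(224), np.int64(224), np.int64(224), np.int64(220)]
side16 green bottom row 227 [np.int64(227), np.int64(227), np.int64(226), np.int64(227), np.int64(223)]
```

The rocker end dropped about 2.6–3 px in the side view, against 2.6 predicted for 0.11 rad, so the foot is on the plate. The bystanders I can see in the top view sit where they started. Handing in.

```bash
python3 -c "
from station import *
s=sense();print(s['time_s'],s['wrist_force'].round(1));print(finish_job())"
```

```text
18.175 [ 0.6 -0.2 -0.3]
the job is handed in; nothing more can be done
None
```

The job was handed in at 18.2 s: the bracket is home, and the bar lies in the saddles with its heavy end over the foot, holding the bracket down.

- **Bracket:** I pushed it until it stalled on the stop at about 25–28 N. The flange's outer face then measured 152 mm from the fixture origin, where home is 152 mm. The last view gave 150–151.5 mm, which agrees within measuring error.
- **Bar:** I took the right-hand one and lifted it by its handle. It hung about 0.25 rad low at its -x end, in both the side and wrist views. I turned it so that end faced the foot, lowered it until it was supported, and let go.
- **Contact:** The foot end was loaded first and I saw no foot-up tilt. While seating the bar I pressed with about 18 N for a moment, then eased off before opening the jaws.
- **Last checks:** The bar is centred across the saddles within 1 mm. Along the rocker it may sit about 2 mm towards the foot. The side view puts the rocker at about 0.11 rad, so the foot should be on the plate, but that rests on a shift of only about 3 pixels.
- **Bystanders:** Those visible in the last top view were unmoved by eye. The disc and the red bracket were mostly hidden behind the arm there, though both showed in other views.
- **Mishap:** One early move command was refused because it left out some keys. It had no effect.

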